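# Dry a beaker on the air peg: unlatch and hold the air lever

## Robot

A 7-joint arm with a two-finger parallel gripper is mounted at the origin on the work surface. World frame = base frame: x ahead of the robot, y to its left, z up, the work surface at z = 0. Lengths are in m, angles in rad, forces in N, time in s.
With the tool pointing down it reaches from about 0.4 to 0.85 m from the base axis. Payload 10.4 kg.
Tool frame: the origin (TCP) lies at the very end of the fingers, on their centre line; the grasp point (between the pads) lies r.pinch_z behind it (r.pinch_z is the distance from the TCP to the grasp point, in m); z points along the fingers, x is the direction in which the jaws open and shut, and the axes are right-handed (so a half turn about z gives the same grasp; the last joint's range is limited). The gripper opens to 87 mm and grips with 3 to 60 N. Pads are 19 mm wide; open, the fingers measure 117 mm over their backs; the gripper's body (75 mm by 190 mm) begins 51 mm behind the grasp point.
Start: joints at [-1.189, 0.332, -0.065, 1.46, 0.022, 1.35, -0.088], TCP at [0.246, 0.575, 0.223] pointing down, gripper open.
Joint ranges: [-2.6, 2.6], [-0.5, 2.12], [-1.47, 1.34], [0.16, 2.42], [-1.27, 4.41], [0.06, 2.06], [-2.6, 2.6]. Speed limits (rad/s): [2.22, 2.22, 2.79, 2.79, 3.14, 3.14, 3.14].

## Interface

Orientations are given as a unit quaternion [x, y, z, w].
In Python, from bench import r gives the robot as it stands.
- The arm moves only by the tool carry_out, never from a script. Its argument "increments" is text: rows parted by semicolons, each of 7 numbers parted by spaces: the turn, a rotation vector about the tool's x, y, z in degrees, then the shift along the tool's x, y, z in m, then the finger opening in m, from 0 to 0.087. A call has exactly 5 rows; each row is the pose to reach, as a shift and turn from the pose measured when the call began, along the tool's axes at that moment; what a row does not reach only later rows make up. A row lasts 1/8 s, in which the tool goes at most 62.5 mm and 10.7 degrees, less where a joint would pass 70% of its speed; a pose out of reach is approached as far as the arm can. A call with a gripper value outside its range is refused whole. The fingers move at their own pace and stop on an object; "squeeze" is the grip in N (left out, the last holds). Time passes only in rows, so rows that repeat a pose let the fingers close, or fill a call up. It gives the time, the measured TCP pose, the force and the opening at its end, in the units of the state.
- r.read_state(): the state, without advancing time (a new reading comes with each control period).
- r.camera(name): name is "scene" or "side" or "wrist"; returns (picture, depth): 384x512x3 uint8, blue, green, red; 384x512 float32, m along the optical axis (not along the pixel's ray), 0 where there is no reading.
- r.camera_model(name): a dict with "K" (3x3 intrinsics, pixels), "k1" (the pictures are not rectified: a ray, as slopes to the right and down, at radius r is drawn at 1 + k1 r^2 times it, then the intrinsics apply), "extrinsics" (4x4, takes a point from camera to world coordinates). Camera axes: x right, y down, z forward; pixel columns grow to the right and rows downward; lengths in m; the calibration is good to about 2 mm. A picture is of the moment at which its call begins: read the wrist's pose just before it. camera_model takes no time and is no camera call; for the wrist camera it gives the pose at the moment of the call.
- r.close_job(): hands the job in, once; it reports no verdict.
The state is a dict: "time": time; "joint_positions": joint angles; "joint_vel": joint speeds; "joint_torque": joint torques, N m; "ee_pos": TCP position; "eef_rot": TCP orientation; "ft_force": force on the tool from outside, world axes, zero at the start; "torque": the same for the moment, N m; "width": finger opening in m.
Only numpy, scipy, OpenCV 4.12 (cv2) and the standard library are available. Lean on these libraries where they do the work, as an engineer would, in place of code of your own. Each camera call takes 0.05 s, during which the arm holds its last target.

## Task

First turn the tall steel beaker upside down and set it (do not drop it) over the upright drying peg, so that its rim rests on the seat all round, and let go of it. Then flip the safety catch on the air valve fully open, and only after that pull the valve's lever all the way to the front with the gripper and keep it there: the program finishes while the fingers still hold the lever fully pulled, since it springs back when let go. Leave the beaker on its peg and all other things where they are.

Things in the scene. Friction and masses are not known exactly. Their poses are not given: they have to be found in the camera images.
- beaker_center (a point): Middle of the tall steel beaker: plain tube, outer diameter 44 mm, 120 mm long, 3 mm wall, 0.1 to 0.17 kg, loose. z runs along the tube from the closed end (60 mm behind this point) to the open mouth (60 mm ahead). At the start it lies level in the cradle, axis 60 mm above the bench, mouth away from the robot (within 0.45 rad of world +x).
- cradle: Low wooden cradle fixed to the bench; the beaker lies in it along its x axis. Base 130 x 76 x 12 mm, two V-notched supports 10 mm thick, 42 mm either side of the middle along x, at most 60 mm high; between them the room under the beaker is free down to the base. Origin: centre of its underside.
- peg_foot (a point): Foot of the upright white drying peg, on its axis, at the top of its black round seat (90 mm across, 20 mm high, fixed to the bench). z is up. The peg rises 80 mm above this point, is 20 mm thick at the foot, 14 to 16 mm above that, with a pointed tip. A beaker mouth down over it rests with its rim on the seat, its centre 60 mm above this point.
- valve: White air valve housing fixed to the bench, 150 (x) x 250 (y) x 60 mm high on a flange of 170 x 270 mm; carries lever and catch. Origin: centre of its underside; x points away from the user (front = -x), y to the user's left, z up; turned by up to 0.25 rad.
- lever_hinge (a point): Middle of the lever's hinge axis, 80 mm above the bench, fixed; the hinge runs along the valve's y axis. Axes as the valve's.
- lever_grip (a point): Middle of the lever's grip: a round black bar, diameter 18 mm, 94 mm long along the valve's y, held at both ends by steel arms (10 mm thick, 104 mm apart) like a stirrup, with free room below the bar between the arms. It moves with the lever on a circle of 120 mm radius about the hinge, about 190 mm above the bench.
- lever (a joint): Lever angle, rad. 0 = at rest, leaning 0.44 rad away from the user (to the valve's +x); 0.9 = pulled fully to the front (to the valve's -x), at its stop, leaning 0.46 rad the other way. A spring drives it back to 0: 3 N at the grip at rest, 8 N at full pull. While the catch is down its bar stands in front of one lever arm and blocks it.
- catch_hinge (a point): Point on the catch's hinge axis abreast of the middle of its thumb tab, 130 mm above the bench, fixed. The hinge runs along the valve's x. Axes as the valve's.
- catch_tab (a point): Point on the catch's thumb tab, 45 mm from the hinge axis. Tab: flat steel plate 26 mm wide (valve's x), 6 mm thick, from 6 to 58 mm off the hinge axis. Catch down: it stands up, leaning 0.52 rad from vertical to the valve's -y (towards the lever). Catch open: it lies to the valve's +y side, 0.5 rad above level.
- catch (a joint): Catch angle, rad. 0 = down, guarding the lever (starts 0 to 0.2); 1.6 = fully open, at its stop. Push the thumb tab to the valve's +y (about 1.5 N); it stays where left. Its blocking bar, 12 mm thick, 95 mm long, 30 mm farther along the valve's +x than the tab, lies level towards the valve's -y when down and is upright when open; the lever passes it from about 1.1 on.
- dish: Bystander, to be left alone: small open glass dish, 58 mm across and 14 mm high, loose. Origin at the centre of its underside.
- slide_box: Bystander, to be left alone: wooden slide box, 85 x 36 x 32 mm high, loose. Origin at the centre of its underside.
- jar: Bystander, to be left alone: amber glass jar with black cap, 52 mm across, 85 mm high, loose. Origin at the centre of its underside.
- reagent: Bystander, to be left alone: amber glass bottle with paper label, 48 mm across, 100 mm high, loose. Origin at the centre of its underside.
- loupe: Bystander, to be left alone: black round loupe, 38 mm across, 26 mm high, loose. Origin at the centre of its underside.
- short_beaker: Bystander, to be left alone: short wide glass beaker standing upright, 64 mm across, 60 mm high, loose. Origin at the centre of its underside.
- weight: Bystander, to be left alone: brass knob weight, 32 mm across, 46 mm high, loose. Origin at the centre of its underside.
Not all that is in view belongs to the job. What is shaped like the part that bears beaker_center but purple or yellow is not meant.

How it is judged:
On the way, in this order (a step that is already met when the one before it is completed fails the run):
1. the beaker stands upside down over the peg, rim on the seat, let go (angle between beaker_center's own z axis and vertical above 3.04 rad and horizontal distance between beaker_center and peg_foot below 0.018 m and z of beaker_center in the frame of peg_foot between 0.055 and 0.065 m and contact force between the fingers and beaker below 0.1 N and linear speed of beaker below 0.03 m/s), for 0.3 s.
2. the catch is flipped open while the lever is still at rest (value of joint catch above 1.3 rad and value of joint lever below 0.1 rad), for 0.2 s.
3. the lever is pulled fully to the front by the fingers (value of joint lever above 0.78 rad and value of joint catch above 1.2 rad and contact force between the fingers and lever above 1.5 N), for 0.2 s.
At the end, for the whole second after the job is handed in: Beaker untouched, mouth down over the peg (upright within 0.1 rad, axis within 18 mm of the peg's, centre 55 to 65 mm above the seat); catch above 1.2 rad (1.3 when flipped); lever above 0.78 of 0.9 rad, fingers pressing it with over 1.5 N, through the last second (all of step 3 and angle between beaker_center's own z axis and vertical above 3.04 rad and horizontal distance between beaker_center and peg_foot below 0.018 m and z of beaker_center in the frame of peg_foot between 0.055 and 0.065 m and contact force between the fingers and beaker below 0.1 N); the arm keeps its last pose, push and grip.
It fails at once if the beaker is dropped (falls faster than 0.6 m/s untouched) (contact force between the fingers and beaker below 0.1 N and linear speed of beaker above 0.6 m/s).
It fails at once if the lever is forced past the closed catch (value of joint lever above 0.2 rad and value of joint catch below 0.8 rad).
It fails at once if a bystander is moved by more than 40 mm (distance of any of dish, slide_box, jar, reagent, loupe, short_beaker, weight from where it was at the start of the episode above 0.04 m).
It also fails if it takes over 64 s, if anything falls off the work surface, if the arm or the gripper's body presses on something with over 40 N, if the wrist force passes 120 N, or if a joint passes its speed limit or range.

## Working session

There is one attempt and no reset: what is moved stays moved. The work goes in short steps, Python scripts to look and compute and a tool call to move; the robot and the scene stay as the last step left them, time stands still between calls to the robot, and variables do not carry over. Pictures are saved under pics/ and viewed, and the job is handed in when it is done.

Besides the shell and the picture viewer there is one more tool, called after ">>>" as name(argument=value, ...) on one line, values as JSON. carry_out: Moves the arm, as the interface text tells. Its arguments: {"type":"object","properties":{"increments":{"type":"string"},"squeeze":{"type":"number"}},"required":["increments"]}

```bash
ls; mkdir -p pics; python3 - <<'E'
from bench import r
import cv2,numpy as np
print(r.read_state(), r.pinch_z)
for n in ["scene","side","wrist"]:
    m=r.camera_model(n); print(n,np.round(m["K"],1).tolist(),m["k1"],np.round(m["extrinsics"],4).tolist())
    p,d=r.camera(n); cv2.imwrite(f"pics/{n}0.png",p); np.savez(f"{n}0.npz",p=p,d=d,E=m["extrinsics"])
E
```

```text
pics
{'time': 0.0, 'joint_positions': array([-1.1886248 ,  0.3328488 , -0.06468313,  1.46092661,  0.0216156 ,
        1.34986976, -0.08849468]), 'joint_vel': array([-2.10297850e-05, -5.47657735e-04,  7.72700157e-04, -1.02534972e-03,
       -1.30179342e-03,  1.38472920e-03, -8.40869687e-05]), 'joint_torque': array([-1.73643716e-04, -6.23262691e+01,  2.43955327e-02, -3.89893842e+01,
       -6.13750750e-02,  3.98726016e-02,  1.40247043e-04]), 'ee_pos': array([0.24600353, 0.57414771, 0.22177531]), 'eef_rot': array([ 8.34804087e-01,  5.50546706e-01, -5.42527037e-04,  4.07211772e-04]), 'ft_force': array([ 0.19921624, -0.37258406, -0.38256079]), 'torque': array([ 0.03322465, -0.01746692, -0.00683806]), 'width': 0.08699320307206951} 0.0187
scene [[414.3, 0.0, 270.3], [0.0, 414.3, 191.6], [0.0, 0.0, 1.0]] -0.022866588887443386 [[0.7627, 0.472, -0.4422, 0.9773], [0.6464, -0.534, 0.545, -0.6071], [0.0211, -0.7015, -0.7124, 0.9432], [0.0, 0.0, 0.0, 1.0]]
side [[456.5, 0.0, 258.2], [0.0, 456.5, 197.9], [0.0, 0.0, 1.0]] -0.025076364322816763 [[0.924, -0.234, 0.3023, 0.0259], [-0.3818, -0.5243, 0.7612, -1.0935], [-0.0196, -0.8188, -0.5738, 0.9375], [0.0, 0.0, 0.0, 1.0]]
wrist [[265.9, 0.0, 253.4], [0.0, 265.9, 186.1], [0.0, 0.0, 1.0]] -0.017572889879304353 [[0.3941, 0.8836, 0.2529, 0.1775], [0.9191, -0.3782, -0.1107, 0.6034], [-0.0022, 0.2761, -0.9611, 0.3831], [0.0, 0.0, 0.0, 1.0]]
```

View pics/scene0.png

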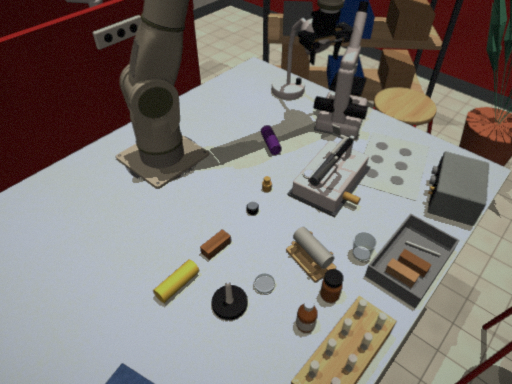

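View pics/side0.png

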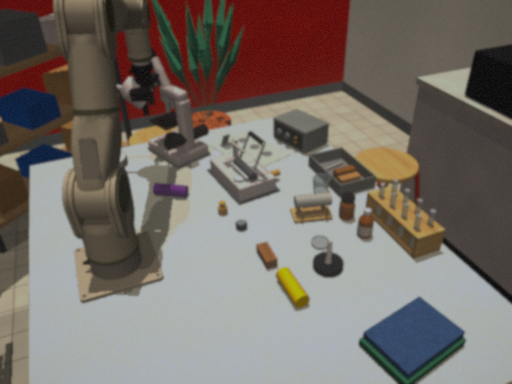

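View pics/wrist0.png

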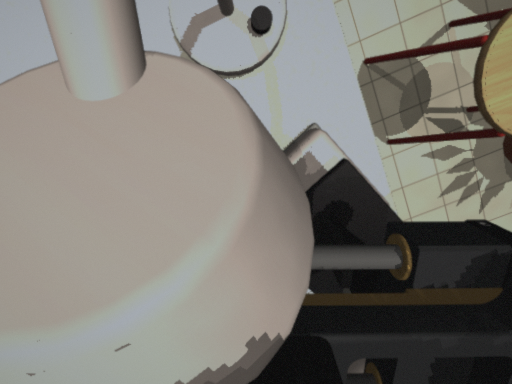

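```bash
cat > h.py <<'E'
from bench import r
import cv2,numpy as np
from scipy.spatial.transform import Rotation as R
def proj(n,P,E=None):
    m=r.camera_model(n); E=m["extrinsics"] if E is None else E
    P=np.atleast_2d(P); c=(P-E[:3,3])@E[:3,:3]
    s=c[:,:2]/c[:,2:]; s=s*(1+m["k1"]*(s**2).sum(1,keepdims=True))
    return s@np.diag([m["K"][0,0],m["K"][1,1]])+m["K"][:2,2]
def ray(n,uv,E=None):
    m=r.camera_model(n); E=m["extrinsics"] if E is None else E
    K=m["K"]; uv=np.atleast_2d(uv).astype(float)
    d=(uv-K[:2,2])/np.array([K[0,0],K[1,1]]); s=d.copy()
    for _ in range(8): s=d/(1+m["k1"]*(s**2).sum(1,keepdims=True))
    v=np.c_[s,np.ones(len(s))]@E[:3,:3].T
    return E[:3,3],v   # v has unit depth along the axis
def onz(n,uv,z,E=None):
    o,v=ray(n,uv,E); return o+v*((z-o[2])/v[:,2])[:,None]
def depthpts(n,uv,d,E=None):
    uv=np.atleast_2d(uv); o,v=ray(n,uv,E); uvi=uv.astype(int)
    return o+v*d[uvi[:,1],uvi[:,0]][:,None]
def tri(n1,uv1,n2,uv2):
    o1,v1=ray(n1,uv1);o2,v2=ray(n2,uv2);v1=v1[0];v2=v2[0]
    A=np.c_[v1,-v2];t=np.linalg.lstsq(A,o2-o1,rcond=None)[0]
    a=o1+t[0]*v1;b=o2+t[1]*v2
    return (a+b)/2,np.linalg.norm(a-b)
E
python3 - <<'E'
from h import *
for n in ["scene","side"]:
    print(n,proj(n,[[.246,.574,.222],[0,0,0],[.246,.574,.4]]))
sc=np.load("scene0.npz"); sd=np.load("side0.npz")
print("beaker z",onz("scene",[[313,247],[177,281],[270,139],[229,300]],.04))
for f,n,(x,y,w,h) in [(sc,"scene",(190,140,200,200)),(sd,"side",(200,120,200,170))]:
    c=cv2.resize(f["p"][y:y+h,x:x+w],None,fx=3,fy=3,interpolation=cv2.INTER_CUBIC); cv2.imwrite(f"pics/{n}0c.png",c)
print((sc["d"]==0).mean(),(sd["d"]==0).mean())
E
```

```text
scene [[323.47821027  60.46298953]
 [162.86304598 155.91080301]
 [329.47027512  10.48090682]]
side [[148.84946534 109.25206368]
 [116.84943139 264.83753959]
 [141.26084583  63.57154725]]
beaker z [[ 6.39838678e-01 -3.82406949e-04  4.00000000e-02]
 [ 4.44719062e-01 -3.12359089e-01  4.00000000e-02]
 [ 2.48824801e-01  2.80130021e-01  4.00000000e-02]
 [ 5.80466537e-01 -2.64878624e-01  4.00000000e-02]]
0.010294596354166666 0.0422515869140625
```

View pics/scene0c.png

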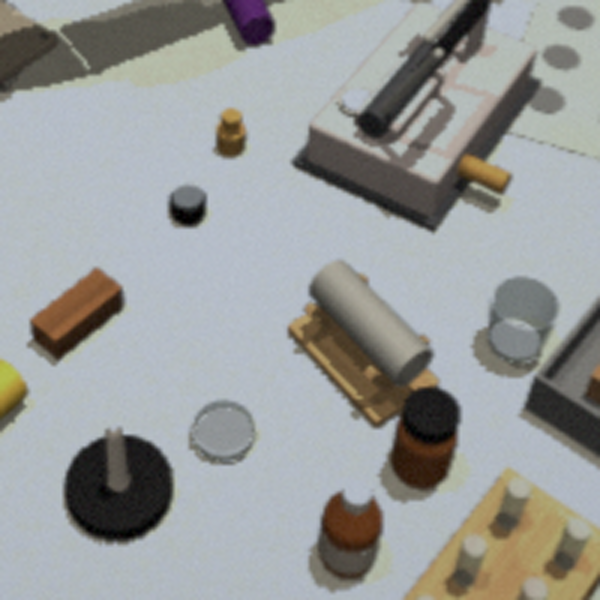

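View pics/side0c.png

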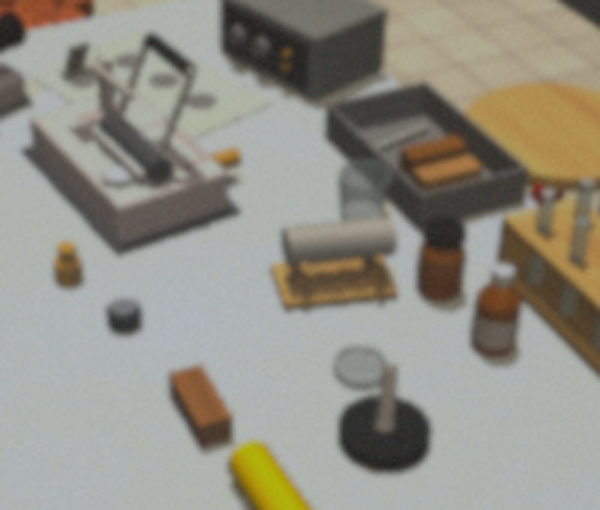

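The crops show the steel beaker in its cradle (scene ~(313,247)), the only grey tube. The purple one at (270,139) and the yellow one at (177,281) are look-alikes. The black seat with its peg is at (229,300) and the valve at (332,178). Next I'll measure them.

```bash
python3 - <<'E'
from h import *
C={}
for n in ["scene","side"]:
    f=np.load(n+"0.npz"); d=f["d"]; vv,uu=np.mgrid[0:384,0:512]
    uv=np.c_[uu.ravel(),vv.ravel()]
    P=depthpts(n,uv,d); ok=d.ravel()>0
    C[n]=(P[ok],f["p"].reshape(-1,3)[ok],uv[ok])
    tab=P[ok&(abs(P[:,2])<.02)&(P[:,0]>.3)&(P[:,0]<.6)]
    print(n,"table z med,std",np.median(tab[:,2]),tab[:,2].std())
np.savez("cloud.npz",**{n+k:v for n in C for k,v in zip("pcu",C[n])})
for n in C:
    P,c,uv=C[n]
    # beaker
    m=(abs(P[:,0]-.63)<.12)&(abs(P[:,1]+.0)<.1)&(P[:,2]>.064)&(P[:,2]<.09)
    cc=c.astype(int); m&=(cc.max(1)-cc.min(1)<50)
    Q=P[m]; mu=Q.mean(0); w,v=np.linalg.eigh(np.cov(Q[:,:2].T)); a=v[:,1]*np.sign(v[0,1]); 
    t=(Q[:,:2]-mu[:2])@a; s=(Q[:,:2]-mu[:2])@np.array([-a[1],a[0]])
    print(n,"beaker n",len(Q),mu,"yaw",np.arctan2(a[1],a[0]),"t",np.percentile(t,[0,1,50,99,100]),"s",np.percentile(s,[1,99]))
    # peg
    m=(abs(P[:,0]-.58)<.07)&(abs(P[:,1]+.265)<.07)
    Q=P[m]; print(" peg pts",[ (lo,(Q[(Q[:,2]>lo)&(Q[:,2]<lo+.01)].mean(0)).round(4),((Q[:,2]>lo)&(Q[:,2]<lo+.01)).sum()) for lo in np.arange(.01,.11,.01)])
    S=P[m&(P[:,2]>.012)&(P[:,2]<.028)&(c.max(1)<70)]
    (cx,cy),rr=cv2.minEnclosingCircle(S[:,:2].astype(np.float32)); print(" seat",cx,cy,rr,S[:,2].mean())
    m=(abs(P[:,2]-.06)<.012)&(P[:,0]>.3)&(P[:,0]<.75)&(P[:,1]>.1)&(P[:,1]<.55)
    Q=P[m]; rect=cv2.minAreaRect(Q[:,:2].astype(np.float32)); print(" valve top",rect,len(Q))
E
```

```text
scene table z med,std 0.00024653416901543324 0.0034824629607715287
side table z med,std 0.0012700652802571932 0.0036287524662795122
scene beaker n 774 [ 0.66754628 -0.03177773  0.07870207] yaw -0.4252169166171355 t [-0.085114   -0.08144323 -0.00438483  0.09654902  0.09963143] s [-0.02294984  0.02946188]
 peg pts [(np.float64(0.01), array([ 0.5778, -0.2619,  0.0182]), np.int64(495)), (np.float64(0.02), array([ 0.5751, -0.2595,  0.0215]), np.int64(381)), (np.float64(0.03), array([ 0.5761, -0.2594,  0.0357]), np.int64(14)), (np.float64(0.04), array([ 0.5755, -0.2607,  0.0457]), np.int64(13)), (np.float64(0.05), array([ 0.5754, -0.2607,  0.0547]), np.int64(13)), (np.float64(0.060000000000000005), array([ 0.5766, -0.2593,  0.065 ]), np.int64(14)), (np.float64(0.06999999999999999), array([ 0.5758, -0.2593,  0.0738]), np.int64(12)), (np.float64(0.08), array([ 0.5747, -0.2608,  0.0846]), np.int64(16)), (np.float64(0.09), array([ 0.5733, -0.2579,  0.0954]), np.int64(25)), (np.float64(0.09999999999999999), array([ 0.5742, -0.2608,  0.1004]), np.int64(1))]
 seat 0.5732054710388184 -0.2577161192
[... 608 characters left out ...]
33,  0.0444]), np.int64(12)), (np.float64(0.05), array([ 0.5701, -0.2621,  0.0547]), np.int64(17)), (np.float64(0.060000000000000005), array([ 0.5686, -0.2602,  0.0656]), np.int64(15)), (np.float64(0.06999999999999999), array([ 0.5704, -0.261 ,  0.0753]), np.int64(12)), (np.float64(0.08), array([ 0.5702, -0.2624,  0.0852]), np.int64(16)), (np.float64(0.09), array([ 0.5702, -0.2597,  0.0954]), np.int64(17)), (np.float64(0.09999999999999999), array([ 0.5723, -0.2602,  0.1025]), np.int64(3))]
 seat 0.5689085721969604 -0.2623070478439331 0.04363376647233963 0.020806445959137766
 valve top ((0.5222980976104736, 0.3256515562534332), (0.3823414444923401, 0.5016813278198242), 9.040716171264648) 1433
```

```bash
python3 - <<'E'
from h import *
Z=np.load("cloud.npz")
for n in ["scene","side"]:
    P,c,uv=Z[n+"p"],Z[n+"c"].astype(int),Z[n+"u"]
    m=(abs(P[:,0]-.63)<.12)&(abs(P[:,1]+.0)<.1)&(P[:,2]>.066)&(P[:,2]<.09)&(c.max(1)-c.min(1)<50)&(c.max(1)>75)
    Q=P[m];mu=Q.mean(0); w,v=np.linalg.eigh(np.cov(Q[:,:2].T)); a=v[:,1]*np.sign(v[0,1]); b=np.array([-a[1],a[0]])
    t=(Q[:,:2]-mu[:2])@a; s=(Q[:,:2]-mu[:2])@b
    top=Q[(Q[:,2]>.076)]; 
    print(n,len(Q),"yaw",np.arctan2(a[1],a[0]),"t",np.percentile(t,[0,2,98,100]),"len",np.ptp(t),"mid",mu[:2]+a*(t.min()+t.max())/2, "smin/max",np.percentile(s,[2,98]))
    # fit axis via circle: s,z -> center
    A=np.c_[2*s,2*Q[:,2],np.ones(len(s))]; x=np.linalg.lstsq(A,s**2+Q[:,2]**2,rcond=None)[0]; print("  circ s0",x[0],"z0",x[1],"R",np.sqrt(x[2]+x[0]**2+x[1]**2), "axis pt",mu[:2]+b*x[0]+a*(t.min()+t.max())/2)
    # valve
    img=np.zeros((384,512),np.uint8); mm=(abs(P[:,2]-.06)<.006)&(P[:,0]>.3)&(P[:,0]<.75)&(P[:,1]>.1)&(P[:,1]<.55)
    img[uv[mm,1],uv[mm,0]]=255; img=cv2.morphologyEx(img,cv2.MORPH_CLOSE,np.ones((3,3)))
    k,lab,st,ce=cv2.connectedComponentsWithStats(img)
    for i in range(1,k):
        if st[i,4]>150:
            sel=mm&(lab[uv[:,1],uv[:,0]]==i); print("  comp",st[i],cv2.minAreaRect(P[sel][:,:2].astype(np.float32)),P[sel][:,2].mean())
    print("  above:")
    mm=(P[:,2]>.095)&(P[:,2]<.25)&(abs(P[:,0]-.47)<.2)&(abs(P[:,1]-.24)<.2)
    if n=="scene":
        ii=np.nonzero(mm)[0]
        for lo in np.arange(.1,.21,.02):
            q=P[mm&(P[:,2]>=lo)&(P[:,2]<lo+.02)]; print(lo,len(q), q.min(0).round(3) if len(q) else "",q.max(0).round(3) if len(q) else "")
for f,n,(x,y,w,h) in [("scene0","scene",(280,125,100,90)),("side0","side",(200,120,90,90))]:
    c=cv2.resize(np.load(f+".npz")["p"][y:y+h,x:x+w],None,fx=6,fy=6,interpolation=cv2.INTER_CUBIC); cv2.imwrite(f"pics/{n}0v.png",c)
E
```

```text
scene 592 yaw -0.24410179928704726 t [-0.06517015 -0.06048898  0.05571015  0.10183413] len 0.16700428799281436 mid [ 0.66725951 -0.02546446] smin/max [-0.01469518  0.02012417]
  circ s0 0.004809106857690197 z0 0.0650105703551307 R 0.0178802713082307 axis pt [ 0.6684218  -0.02079792]
  comp [ 293  140   76   62 1781] ((0.5075808763504028, 0.2808941602706909), (0.1497977375984192, 0.2535082697868347), 7.181349754333496) 0.0600694526078461
  above:
0.1 32 [0.503 0.18  0.1  ] [0.531 0.371 0.118]
0.12000000000000001 140 [0.456 0.182 0.121] [0.542 0.375 0.14 ]
0.14 64 [0.457 0.181 0.14 ] [0.551 0.36  0.159]
0.16000000000000003 47 [0.457 0.184 0.161] [0.556 0.339 0.179]
0.18000000000000002 184 [0.462 0.184 0.18 ] [0.568 0.331 0.2  ]
0.2 1 [0.562 0.244 0.201] [0.562 0.244 0.201]
side 349 yaw -0.2841368096777075 t [-0.06097366 -0.05986453  0.05993072  0.11125122] len 0.17222487469662956 mid [ 0.66989529 -0.03249515] smin/max [-0.01386478  0.02116526]
  circ s0 0.002685835355290987 z0 0.07266045628391855 R 0.012449724719761048 axis pt [ 0.67064821 -0.029917  ]
  comp [ 210  150   66   41 1050] ((0.508637547492981, 0.2779398560523987), (0.15241166949272156, 0.25617820024490356), 7.531296730041504) 0.06101688284960861
  above:
```

View pics/scene0v.png

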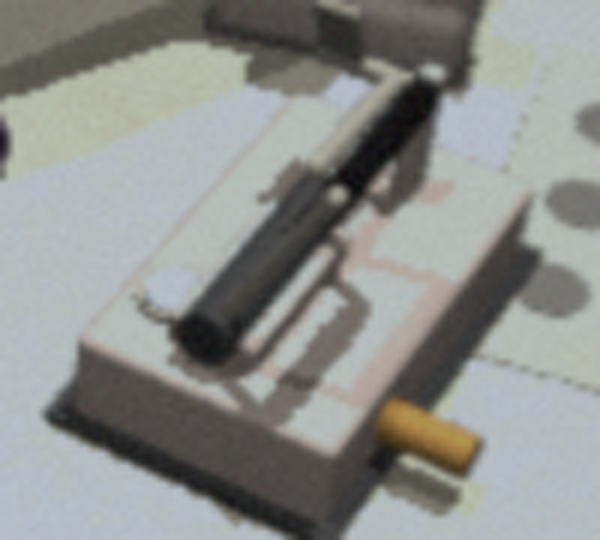

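View pics/side0v.png

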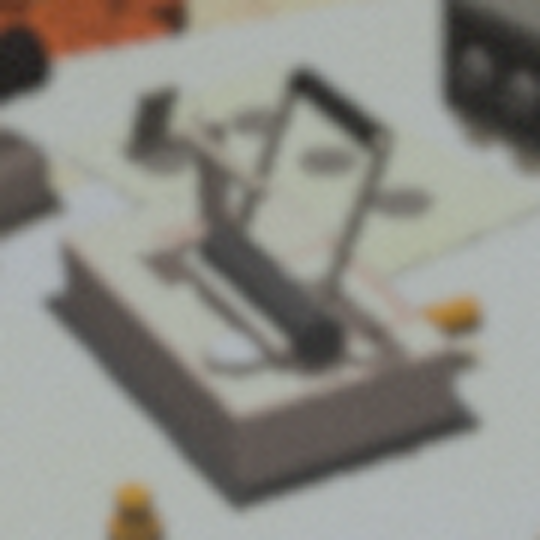

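```bash
python3 - <<'E'
from h import *
Z=np.load("cloud.npz")
yaw=.128; V0=np.array([.508,.2795,0]); Rv=R.from_euler('z',yaw).as_matrix()
for n in ["scene","side"]:
    P,c,uv=Z[n+"p"],Z[n+"c"].astype(int),Z[n+"u"]
    m=(abs(P[:,0]-.64)<.12)&(abs(P[:,1]+.0)<.1)&(P[:,2]>.064)&(P[:,2]<.09)&(c.max(1)-c.min(1)<50)&(c.max(1)>75)
    img=np.zeros((384,512),np.uint8); img[uv[m,1],uv[m,0]]=255
    k,lab,st,ce=cv2.connectedComponentsWithStats(img,connectivity=4); i=1+st[1:,4].argmax(); print(st[i])
    m&=lab[uv[:,1],uv[:,0]]==i; Q=P[m]
    for it in range(6):
        mu=Q.mean(0); w,v=np.linalg.eigh(np.cov(Q[:,:2].T)); a=v[:,1]*np.sign(v[0,1]); b=np.array([-a[1],a[0]])
        t=(Q[:,:2]-mu[:2])@a; s=(Q[:,:2]-mu[:2])@b; t-=np.median(t); s-=np.median(s)
        if it<5: Q=Q[(abs(t)<.066)&(abs(s)<.024)]
    t=(Q[:,:2]-mu[:2])@a; s=(Q[:,:2]-mu[:2])@b
    f=lambda x:np.hypot(s-x[0],Q[:,2]-x[1])-.022
    from scipy.optimize import least_squares
    x=least_squares(f,[0,.06],loss='soft_l1',f_scale=.002).x
    # full fit with yaw
    def g(x):
        aa=np.array([np.cos(x[2]),np.sin(x[2])]); d=Q[:,:2]-mu[:2]; return np.hypot(d@np.array([-aa[1],aa[0]])-x[0],Q[:,2]-x[1])-.022
    y=least_squares(g,[0,.06,np.arctan2(a[1],a[0])],loss='soft_l1',f_scale=.002).x
    aa=np.array([np.cos(y[2]),np.sin(y[2])]);bb=np.array([-aa[1],aa[0]]);t=(Q[:,:2]-mu[:2])@aa
    print(n,len(Q),"pca yaw",np.arctan2(a[1],a[0]),"fit",y,"t",np.percentile(t,[0,1,99,100]),"center",mu[:2]+bb*y[0]+aa*(np.percentile(t,.5)+np.percentile(t,99.5))/2)
    # valve frame
    q=(P-V0)@Rv
    m=(q[:,2]>.168)&(q[:,2]<.22)&(abs(q[:,0])<.12)&(q[:,1]>-.14)&(q[:,1]<.06)
    B=q[m]; print(" bar n",len(B),"mean",B.mean(0).round(4),"min",B.min(0).round(3),"max",B.max(0).round(3))
    m=(q[:,2]>.095)&(q[:,2]<.21)&(abs(q[:,0])<.15)&(q[:,1]>-.0)&(q[:,1]<.16)
    for lo in np.arange(.1,.2,.01):
        w=m&(q[:,2]>=lo)&(q[:,2]<lo+.01); 
        if w.sum(): print("  z",lo.round(2),w.sum(),"x",q[w,0].min().round(3),q[w,0].max().round(3),"y",q[w,1].min().round(3),q[w,1].max().round(3), "uv",uv[w].min(0),uv[w].max(0))
E
```

```text
[294 227  41  38 603]
scene 602 pca yaw -0.24601054291766622 fit [ 0.00681336  0.06018143 -0.24422751] t [-0.06460825 -0.06185655  0.05639859  0.05771907] center [ 0.64786098 -0.01397304]
 bar n 215 mean [ 0.0328 -0.0411  0.1908] min [-0.044 -0.101  0.169] max [0.05  0.058 0.201]
  z 0.1 10 x -0.005 0.022 y 0.005 0.09 uv [333 144] [352 157]
  z 0.11 4 x 0.02 0.023 y 0.072 0.089 uv [350 142] [353 146]
  z 0.12 9 x -0.04 -0.011 y 0.073 0.077 uv [334 135] [342 138]
  z 0.13 94 x -0.044 0.022 y 0.005 0.095 uv [333 133] [354 150]
  z 0.14 19 x -0.039 0.016 y 0.0 0.079 uv [334 131] [351 148]
  z 0.15 16 x -0.043 -0.017 y 0.059 0.068 uv [333 129] [340 133]
  z 0.16 11 x -0.041 -0.018 y 0.056 0.063 uv [333 127] [340 130]
  z 0.17 16 x -0.044 -0.018 y 0.05 0.056 uv [332 125] [339 129]
  z 0.18 12 x -0.039 0.049 y 0.003 0.057 uv [333 124] [353 141]
  z 0.19 9 x 0.033 0.049 y 0.0 0.008 uv [348 137] [353 140]
[294 192  39  13 371]
side 364 pca yaw -0.24901841010921363 fit [ 0.01199301  0.06164512 -0.24426348] t [-0.05976833 -0.05887028  0.06018662  0.06148063] center [ 0.64837504 -0.01448872]
 bar n 161 mean [ 0.025  -0.0332  0.1883] min [-0.044 -0.105  0.168] max [0.052 0.057 0.203]
  z 0.1 17 x -0.012 0.02 y 0.0 0.084 uv [233 146] [242 158]
  z 0.11 6 x 0.0 0.01 y 0.0 0.084 uv [233 145] [242 154]
  z 0.12 16 x -0.042 0.023 y 0.002 0.078 uv [221 141] [241 152]
  z 0.13 72 x -0.042 0.024 y 0.002 0.091 uv [221 138] [245 149]
  z 0.14 25 x -0.04 0.023 y 0.002 0.079 uv [222 138] [246 148]
  z 0.15 23 x -0.042 0.031 y 0.001 0.066 uv [222 138] [247 144]
  z 0.16 18 x -0.043 0.034 y 0.001 0.062 uv [223 137] [248 141]
  z 0.17 22 x -0.044 0.038 y 0.0 0.056 uv [223 134] [249 138]
  z 0.18 14 x -0.042 0.038 y 0.004 0.057 uv [223 133] [249 135]
  z 0.19 3 x 0.034 0.047 y 0.0 0.012 uv [248 130] [250 132]
```

```bash
cat >> h.py <<'E'
def pose():
    s=r.read_state(); return np.array(s["ee_pos"]),R.from_quat(s["eef_rot"]),s
def tool(dz,x):
    z=np.array(dz,float);z/=np.linalg.norm(z);x=np.array(x,float);x-=z*(x@z);x/=np.linalg.norm(x)
    return R.from_matrix(np.c_[x,np.cross(z,x),z])
def go(p,Rt,grasp=True):
    """increment (whole) from the current pose to grasp point p (or TCP) with orientation Rt"""
    p=np.array(p,float)
    if grasp: p=p+Rt.as_matrix()[:,2]*r.pinch_z
    p0,R0,s=pose(); rv=(R0.inv()*Rt).as_rotvec(degrees=True); t=R0.inv().apply(p-p0)
    nr=max(np.linalg.norm(rv)/10.7,np.linalg.norm(t)/.0625)
    print("turn",rv.round(1),"shift",t.round(4),"rows",round(nr,1))
    for k in (1,2,3,4,5):
        f=min(1,k/max(nr,5)) ; print("  row",k,(rv*f).round(1),(t*f).round(3))
    return rv,t
def st():
    p,q,s=pose(); print("t",s["time"].__round__(2),"q",s["joint_positions"].round(3),"p",p.round(4),"z",q.as_matrix()[:,2].round(3),"x",q.as_matrix()[:,0].round(3),"F",s["ft_force"].round(1),"w",round(s["width"],4))
BK=np.array([.648,-.0142,.060]);BY=-.244;PEG=np.array([.572,-.2575,.02])
def graspR(al,yaw=BY):
    a=np.radians(al); return tool([np.cos(yaw)*np.sin(a),np.sin(yaw)*np.sin(a),-np.cos(a)],[-np.sin(yaw),np.cos(yaw),0])
E
python3 - <<'E'
from h import *
print("reagent,jar",onz("scene",[[307,317],[332,285],[364,247],[264,284]],.03).round(3))
ax=np.array([np.cos(BY),np.sin(BY),0])
go(BK-.015*ax+[0,0,.20],graspR(40))
E
```

```text
reagent,jar [[ 0.748 -0.172  0.03 ]
 [ 0.744 -0.059  0.03 ]
 [ 0.742  0.099  0.03 ]
 [ 0.611 -0.17   0.03 ]]
turn [-39.9   3.3  -8.8] shift [-0.3831  0.5983 -0.0233] rows 11.4
  row 1 [-3.5  0.3 -0.8] [-0.034  0.053 -0.002]
  row 2 [-7.   0.6 -1.5] [-0.067  0.105 -0.004]
  row 3 [-10.5   0.9  -2.3] [-0.101  0.158 -0.006]
  row 4 [-14.    1.2  -3.1] [-0.135  0.21  -0.008]
  row 5 [-17.5   1.4  -3.9] [-0.168  0.263 -0.01 ]
```

>>> carry_out(increments="0 0 0 -0.015 0.02 -0.05 0.087; -4 0 -1 -0.05 0.07 -0.09 0.087; -8 1 -2 -0.085 0.12 -0.11 0.087; -12 1 -3 -0.12 0.18 -0.11 0.087; -16 1 -4 -0.155 0.24 -0.11 0.087")

```text
time: 0.78
ee_pos: [0.3917, 0.3559, 0.3324]
eef_rot: [0.807, 0.574, 0.084, 0.112]
ft_force: [0.7, 1.3, -0.1]
width: 0.0871
```

```bash
python3 - <<'E'
from h import *
st(); ax=np.array([np.cos(BY),np.sin(BY),0])
go(BK-.015*ax+[0,0,.15],graspR(40))
E
```

```text
t 0.78 q [-1.047 -0.009  0.041  1.654  0.276  1.428  0.201] p [0.3917 0.3559 0.3324] z [ 0.265 -0.085 -0.96 ] x [0.327 0.945 0.007] F [ 0.7  1.3 -0.1] w 0.0871
turn [-23.8   2.1  -4.7] shift [-0.2674  0.3084  0.2297] rows 7.5
  row 1 [-3.2  0.3 -0.6] [-0.036  0.041  0.031]
  row 2 [-6.4  0.5 -1.3] [-0.071  0.082  0.061]
  row 3 [-9.5  0.8 -1.9] [-0.107  0.123  0.092]
  row 4 [-12.7   1.1  -2.5] [-0.143  0.165  0.123]
  row 5 [-15.9   1.4  -3.1] [-0.178  0.206  0.153]
```

>>> carry_out(increments="-3 0 -1 -0.036 0.041 0.01 0.087; -6 0 -1 -0.071 0.082 0.025 0.087; -10 1 -2 -0.107 0.123 0.055 0.087; -13 1 -2 -0.143 0.165 0.09 0.087; -16 1 -3 -0.178 0.206 0.13 0.087")

```text
time: 1.4
ee_pos: [0.5516, 0.1157, 0.2664]
eef_rot: [0.767, 0.579, 0.168, 0.221]
ft_force: [0.8, 0.8, -0.0]
width: 0.0874
```

```bash
python3 - <<'E'
from h import *
st(); ax=np.array([np.cos(BY),np.sin(BY),0])
go(BK-.015*ax+[0,0,.12],graspR(40))
E
```

```text
t 1.4 q [-0.834 -0.173  0.27   2.018  0.561  0.964  0.485] p [0.5516 0.1157 0.2664] z [ 0.514 -0.145 -0.845] x [0.274 0.962 0.002] F [ 0.8  0.8 -0. ] w 0.0874
turn [-7.7  1.  -1.6] shift [-0.0988  0.0522  0.1519] rows 3.0
  row 1 [-1.5  0.2 -0.3] [-0.02  0.01  0.03]
  row 2 [-3.1  0.4 -0.6] [-0.04   0.021  0.061]
  row 3 [-4.6  0.6 -1. ] [-0.059  0.031  0.091]
  row 4 [-6.2  0.8 -1.3] [-0.079  0.042  0.122]
  row 5 [-7.7  1.  -1.6] [-0.099  0.052  0.152]
```

>>> carry_out(increments="-2 0 0 -0.02 0.01 0.03 0.087; -3 0 -1 -0.04 0.021 0.061 0.087; -5 1 -1 -0.06 0.031 0.091 0.087; -6 1 -1 -0.08 0.042 0.122 0.087; -8 1 -2 -0.099 0.052 0.152 0.087")

```text
time: 2.02
ee_pos: [0.6455, -0.0147, 0.1651]
eef_rot: [0.738, 0.58, 0.212, 0.272]
ft_force: [0.3, 0.0, 0.3]
width: 0.0869
```

```bash
python3 - <<'E'
from h import *
st(); ax=np.array([np.cos(BY),np.sin(BY),0])
for n in ["wrist","scene"]:
    p,d=r.camera(n); cv2.imwrite(f"pics/{n}1.png",p); np.savez(n+"1.npz",p=p,d=d,E=r.camera_model(n)["extrinsics"])
print(proj("wrist",[BK-.06*ax,BK+.06*ax,BK]))
go(BK-.015*ax,graspR(40))
E
```

```text
t 2.02 q [-0.674  0.02   0.481  2.147  0.717  0.418  0.557] p [ 0.6455 -0.0147  0.1651] z [ 0.628 -0.156 -0.762] x [ 0.237  0.972 -0.004] F [0.3 0.  0.3] w 0.0869
[[261.30712411  59.67437664]
 [258.47248911 166.00269238]
 [259.59611552 123.97000229]]
turn [0.1 0.3 0.3] shift [ 0.0049 -0.0749  0.0895] rows 1.9
  row 1 [0.  0.1 0.1] [ 0.001 -0.015  0.018]
  row 2 [0.  0.1 0.1] [ 0.002 -0.03   0.036]
  row 3 [0.1 0.2 0.2] [ 0.003 -0.045  0.054]
  row 4 [0.1 0.2 0.3] [ 0.004 -0.06   0.072]
  row 5 [0.1 0.3 0.3] [ 0.005 -0.075  0.09 ]
```

View pics/wrist1.png

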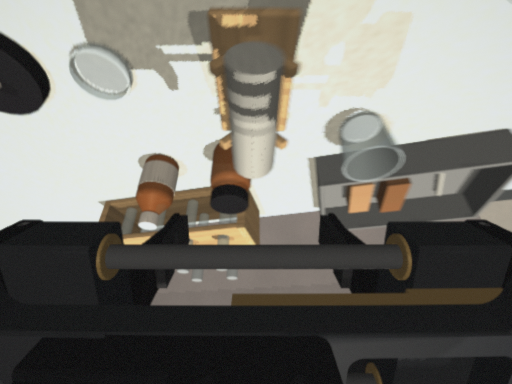

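View pics/scene1.png

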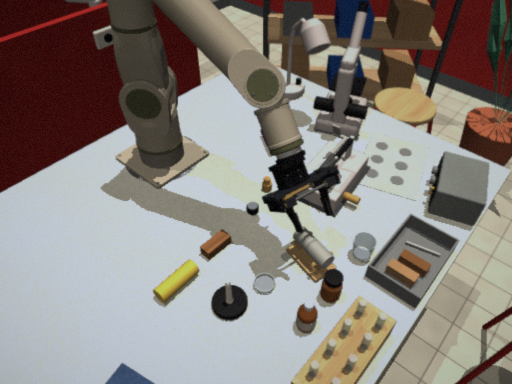

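```bash
python3 - <<'E'
from h import *
from scipy.optimize import least_squares
f=np.load("wrist1.npz");d=f["d"];E=f["E"];print(E.round(3).tolist())
vv,uu=np.mgrid[0:384,0:512];uv=np.c_[uu.ravel(),vv.ravel()];P=depthpts("wrist",uv,d,E);c=f["p"].reshape(-1,3).astype(int)
ok=(d.ravel()>0)
tab=P[ok&(abs(P[:,2])<.015)]; print("table",np.median(tab[:,2]))
m=ok&(abs(P[:,0]-.65)<.12)&(abs(P[:,1])<.1)&(P[:,2]>.064)&(P[:,2]<.09)&(c.max(1)-c.min(1)<45)&(uv[:,1]<190)&(uv[:,0]>222)&(uv[:,0]<290)
Q=P[m]; mu=Q.mean(0)
def g(x):
    aa=np.array([np.cos(x[2]),np.sin(x[2])]); dd=Q[:,:2]-mu[:2]; return np.hypot(dd@np.array([-aa[1],aa[0]])-x[0],Q[:,2]-x[1])-.022
y=least_squares(g,[0,.06,BY],loss='soft_l1',f_scale=.002).x
aa=np.array([np.cos(y[2]),np.sin(y[2])]);bb=np.array([-aa[1],aa[0]]);t=(Q[:,:2]-mu[:2])@aa
print(len(Q),y,np.percentile(t,[.2,1,99,99.8]),"center",mu[:2]+bb*y[0]+aa*(np.percentile(t,.5)+np.percentile(t,99.5))/2)
E
```

```text
[[0.24, 0.541, 0.806, 0.488], [0.971, -0.126, -0.204, 0.02], [-0.009, 0.831, -0.555, 0.235], [0.0, 0.0, 0.0, 1.0]]
table -0.0041420359527366835
5408 [ 0.00104481  0.05547074 -0.25512437] [-0.04522887 -0.04500439  0.10378357  0.10694409] center [ 0.66074678 -0.02278697]
```

>>> carry_out(increments="0 0 0 0.001 -0.015 0.018 0.087; 0 0 0 0.002 -0.03 0.036 0.087; 0 0 0 0.003 -0.045 0.054 0.087; 0 0 0 0.004 -0.06 0.072 0.087; 0 0 0 0.005 -0.075 0.09 0.087")

```text
time: 2.75
ee_pos: [0.6456, -0.0125, 0.0452]
eef_rot: [0.739, 0.58, 0.209, 0.272]
ft_force: [1.3, 0.2, -0.9]
width: 0.0871
```

```bash
python3 - <<'E'
from h import *
st(); ax=np.array([np.cos(BY),np.sin(BY),0])
go(BK-.015*ax,graspR(40))
p,d=r.camera("side"); cv2.imwrite("pics/side2.png",cv2.resize(p[120:270,220:420],None,fx=4,fy=4))
E
```

```text
t 2.75 q [-0.834  0.31   0.685  2.226  1.231  0.119 -0.098] p [ 0.6456 -0.0125  0.0452] z [ 0.625 -0.16  -0.764] x [ 0.24   0.971 -0.006] F [ 1.3  0.2 -0.9] w 0.0871
turn [0.1 0.2 0.3] shift [-0.001   0.     -0.0005] rows 0.0
  row 1 [0.  0.  0.1] [-0.  0. -0.]
  row 2 [0.1 0.1 0.1] [-0.  0. -0.]
  row 3 [0.1 0.1 0.2] [-0.001  0.    -0.   ]
  row 4 [0.1 0.2 0.2] [-0.001  0.    -0.   ]
  row 5 [0.1 0.2 0.3] [-0.001  0.    -0.001]
```

View pics/side2.png

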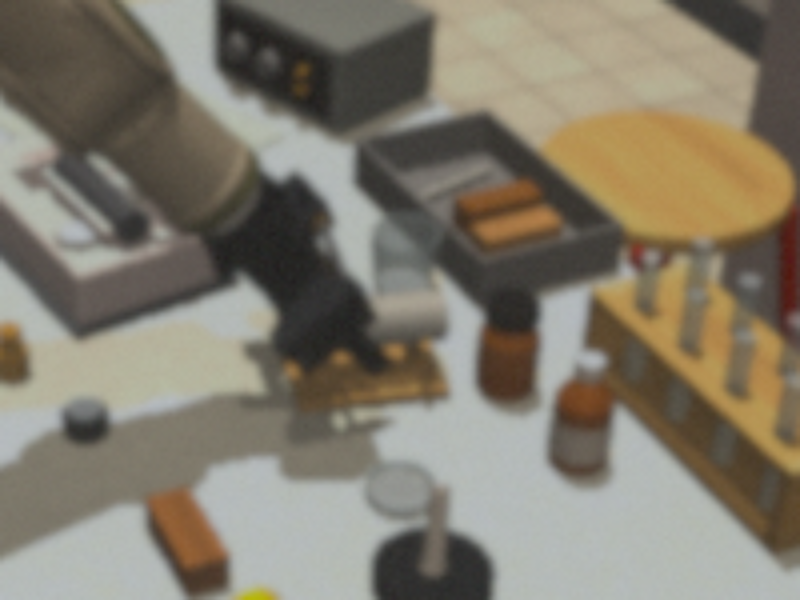

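The fingers straddle the beaker between the supports at crop ~(365,340). Closing.

>>> carry_out(increments="0 0 0 0 0 0 0.04; 0 0 0 0 0 0 0.03; 0 0 0 0 0 0 0.03; 0 0 0 0 0 0 0.03; 0 0 0 0 0 0 0.03", squeeze=35)

```text
time: 3.42
ee_pos: [0.6441, -0.0126, 0.0425]
eef_rot: [0.74, 0.58, 0.208, 0.271]
ft_force: [-2.9, -9.8, 3.4]
width: 0.0447
```

```bash
python3 - <<'E'
from h import *
st(); ax=np.array([np.cos(BY),np.sin(BY),0])
go(BK-.015*ax+[0,0,.10],graspR(40))
E
```

```text
t 3.42 q [-0.839  0.315  0.689  2.228  1.239  0.116 -0.111] p [ 0.6441 -0.0126  0.0425] z [ 0.622 -0.161 -0.766] x [ 0.241  0.97  -0.007] F [-2.9 -9.8  3.4] w 0.0447
turn [-0.   0.3  0.3] shift [-0.0014  0.0672 -0.0783] rows 1.7
  row 1 [-0.   0.1  0.1] [-0.     0.013 -0.016]
  row 2 [-0.   0.1  0.1] [-0.001  0.027 -0.031]
  row 3 [-0.   0.2  0.2] [-0.001  0.04  -0.047]
  row 4 [-0.   0.3  0.2] [-0.001  0.054 -0.063]
  row 5 [-0.   0.3  0.3] [-0.001  0.067 -0.078]
```

>>> carry_out(increments="0 0 0 0 0.007 -0.008 0.03; 0 0 0 0 0.02 -0.023 0.03; 0 0 0 0 0.04 -0.047 0.03; 0 0 0 0 0.065 -0.075 0.03; 0 0 0 0 0.09 -0.105 0.03")

```text
time: 4.05
ee_pos: [0.6452, -0.0124, 0.1816]
eef_rot: [0.74, 0.58, 0.207, 0.271]
ft_force: [1.4, -0.1, -1.7]
width: 0.043
```

```bash
python3 - <<'E'
from h import *
st()
for n in ["wrist","side"]:
    p,d=r.camera(n); cv2.imwrite(f"pics/{n}3.png",p); np.savez(n+"3.npz",p=p,d=d,E=r.camera_model(n)["extrinsics"])
E
```

```text
t 4.05 q [-0.6    0.     0.394  2.119  0.675  0.472  0.6  ] p [ 0.6452 -0.0124  0.1816] z [ 0.621 -0.161 -0.767] x [ 0.242  0.97  -0.007] F [ 1.4 -0.1 -1.7] w 0.043
```

View pics/wrist3.png

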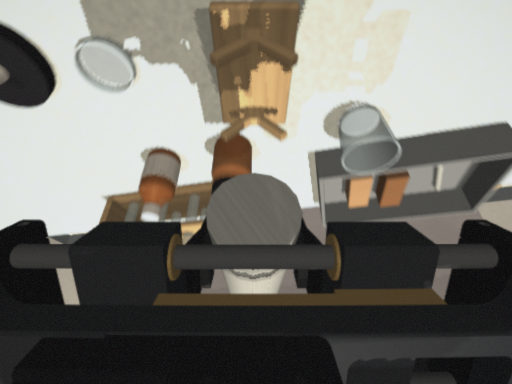

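View pics/side3.png

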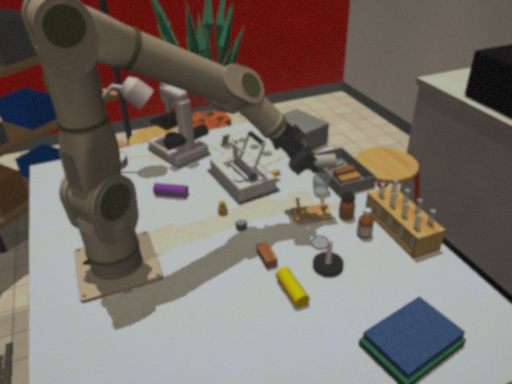

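```bash
cat >> h.py <<'E'
def finR(al=40,y=-.42):
    a=np.radians(al); return tool([np.cos(y)*np.cos(a),np.sin(y)*np.cos(a),-np.sin(a)],[np.sin(y),-np.cos(y),0])
E
python3 - <<'E'
from h import *
p0,R0,s=pose()
for y in (-.42,-.3):
    rv=(R0.inv()*finR(40,y)).as_rotvec(degrees=True); n=np.linalg.norm(rv); print(y,rv, rv*(n-360)/n)
go([.62,-.13,.32],finR(40,-.42))
E
```

```text
-0.42 [  10.57815058  -14.58114304 -171.82934301] [-11.46335792  15.80133126 186.20847226]
-0.3 [   3.31277763  -15.03258372 -176.94773609] [ -3.40170609  15.43611956 181.69773485]
turn [  10.6  -14.6 -171.8] shift [-0.1243  0.0908 -0.0827] rows 16.1
  row 1 [  0.7  -0.9 -10.6] [-0.008  0.006 -0.005]
  row 2 [  1.3  -1.8 -21.3] [-0.015  0.011 -0.01 ]
  row 3 [  2.   -2.7 -31.9] [-0.023  0.017 -0.015]
  row 4 [  2.6  -3.6 -42.6] [-0.031  0.023 -0.02 ]
  row 5 [  3.3  -4.5 -53.2] [-0.038  0.028 -0.026]
```

>>> carry_out(increments="-1 1 10 0 0.01 -0.012 0.03; -1 2 20 -0.005 0.02 -0.024 0.03; -2 3 30 -0.01 0.03 -0.036 0.03; -2 3 40 -0.015 0.04 -0.047 0.03; -3 4 50 -0.02 0.05 -0.06 0.03")

```text
time: 4.78
ee_pos: [0.6419, -0.0312, 0.2632]
eef_rot: [0.901, 0.213, 0.345, 0.156]
ft_force: [-0.9, 0.5, -0.9]
width: 0.043
```

```bash
python3 - <<'E'
from h import *
st(); go([.62,-.13,.32],finR(40,-.42))
E
```

```text
t 4.78 q [-0.54  -0.155  0.358  2.107  0.642  0.519 -0.158] p [ 0.6419 -0.0312  0.2632] z [ 0.688 -0.134 -0.713] x [0.671 0.491 0.556] F [-0.9  0.5 -0.9] w 0.043
turn [ -7.9  11.7 135.9] shift [-0.0324  0.1069 -0.024 ] rows 12.8
  row 1 [-0.6  0.9 10.6] [-0.003  0.008 -0.002]
  row 2 [-1.2  1.8 21.3] [-0.005  0.017 -0.004]
  row 3 [-1.9  2.7 31.9] [-0.008  0.025 -0.006]
  row 4 [-2.5  3.7 42.6] [-0.01   0.033 -0.008]
  row 5 [-3.1  4.6 53.2] [-0.013  0.042 -0.009]
```

>>> carry_out(increments="-1 1 10 -0.003 0.008 -0.002 0.03; -1 2 20 -0.005 0.017 -0.004 0.03; -2 3 31 -0.008 0.025 -0.006 0.03; -2 4 42 -0.01 0.033 -0.008 0.03; -3 5 53 -0.013 0.042 -0.01 0.03")

```text
time: 5.4
ee_pos: [0.6373, -0.073, 0.2797]
eef_rot: [0.883, -0.209, 0.42, 0.001]
ft_force: [0.2, -0.5, -0.8]
width: 0.0433
```

```bash
python3 - <<'E'
from h import *
st(); go([.62,-.13,.32],finR(40,-.42))
E
```

```text
t 5.4 q [-0.35  -0.194  0.233  2.159  0.765  0.439 -1.147] p [ 0.6373 -0.073   0.2797] z [ 0.742 -0.177 -0.647] x [ 0.559 -0.368  0.743] F [ 0.2 -0.5 -0.8] w 0.0433
turn [-5.3  7.2 83.5] shift [ 0.0418  0.0539 -0.0102] rows 7.8
  row 1 [-0.7  0.9 10.6] [ 0.005  0.007 -0.001]
  row 2 [-1.3  1.8 21.3] [ 0.011  0.014 -0.003]
  row 3 [-2.   2.7 31.9] [ 0.016  0.021 -0.004]
  row 4 [-2.7  3.6 42.6] [ 0.021  0.027 -0.005]
  row 5 [-3.3  4.6 53.2] [ 0.027  0.034 -0.007]
```

>>> carry_out(increments="-1 1 10 0.005 0.007 -0.001 0.03; -1 2 20 0.01 0.014 -0.003 0.03; -2 3 31 0.016 0.02 -0.004 0.03; -3 4 42 0.021 0.027 -0.005 0.03; -3 5 53 0.027 0.034 -0.007 0.03")

```text
time: 6.02
ee_pos: [0.6342, -0.1129, 0.2968]
eef_rot: [0.682, -0.588, 0.408, -0.153]
ft_force: [-0.6, -0.0, -1.7]
width: 0.0432
```

```bash
python3 - <<'E'
from h import *
st(); go([.62,-.13,.32],finR(40,-.42))
go(PEG+[0,0,.22],finR(40,-.42))
E
```

```text
t 6.03 q [-0.185 -0.19   0.1    2.143  0.848  0.478 -2.128] p [ 0.6342 -0.1129  0.2968] z [ 0.736 -0.271 -0.621] x [-0.023 -0.926  0.377] F [-0.6 -0.  -1.7] w 0.0432
turn [-2.4  2.5 31.1] shift [ 0.0255 -0.0009 -0.0015] rows 2.9
  row 1 [-0.5  0.5  6.2] [ 0.005 -0.    -0.   ]
  row 2 [-0.9  1.  12.5] [ 0.01  -0.    -0.001]
  row 3 [-1.4  1.5 18.7] [ 0.015 -0.001 -0.001]
  row 4 [-1.9  2.  24.9] [ 0.02  -0.001 -0.001]
  row 5 [-2.4  2.5 31.1] [ 0.026 -0.001 -0.002]
turn [-2.4  2.5 31.1] shift [0.1145 0.1201 0.0473] rows 2.9
  row 1 [-0.5  0.5  6.2] [0.023 0.024 0.009]
  row 2 [-0.9  1.  12.5] [0.046 0.048 0.019]
  row 3 [-1.4  1.5 18.7] [0.069 0.072 0.028]
  row 4 [-1.9  2.  24.9] [0.092 0.096 0.038]
  row 5 [-2.4  2.5 31.1] [0.115 0.12  0.047]
```

```bash
python3 - <<'E'
from h import *
for y in (0,-.1,-.2):
  print(y); go([.60,-.18,.30],finR(40,y))
E
```

```text
0
turn [  2.3 -15.6  15.8] shift [0.0593 0.0372 0.009 ] rows 2.1
  row 1 [ 0.5 -3.1  3.2] [0.012 0.007 0.002]
  row 2 [ 0.9 -6.2  6.3] [0.024 0.015 0.004]
  row 3 [ 1.4 -9.3  9.5] [0.036 0.022 0.005]
  row 4 [  1.9 -12.5  12.6] [0.047 0.03  0.007]
  row 5 [  2.3 -15.6  15.8] [0.059 0.037 0.009]
-0.1
turn [  1.2 -11.3  19.5] shift [0.0606 0.0376 0.0094] rows 2.1
  row 1 [ 0.2 -2.3  3.9] [0.012 0.008 0.002]
  row 2 [ 0.5 -4.5  7.8] [0.024 0.015 0.004]
  row 3 [ 0.7 -6.8 11.7] [0.036 0.023 0.006]
  row 4 [ 1.  -9.  15.6] [0.049 0.03  0.008]
  row 5 [  1.2 -11.3  19.5] [0.061 0.038 0.009]
-0.2
turn [ 0.1 -7.  23.2] shift [0.0619 0.0381 0.0096] rows 2.3
  row 1 [ 0.  -1.4  4.6] [0.012 0.008 0.002]
  row 2 [ 0.  -2.8  9.3] [0.025 0.015 0.004]
  row 3 [ 0.1 -4.2 13.9] [0.037 0.023 0.006]
  row 4 [ 0.1 -5.6 18.5] [0.05  0.03  0.008]
  row 5 [ 0.1 -7.  23.2] [0.062 0.038 0.01 ]
```

Less roll is needed with a smaller yaw, so I'll take -0.1.

>>> carry_out(increments="0 -2.3 4 0.012 0.008 0.002 0.03; 0 -4.5 8 0.024 0.015 0.004 0.03; 1 -7 12 0.036 0.023 0.006 0.03; 1 -9 16 0.049 0.03 0.008 0.03; 1 -11.3 19.5 0.061 0.038 0.009 0.03")

```text
time: 6.65
ee_pos: [0.613, -0.1825, 0.2866]
eef_rot: [-0.608, 0.674, -0.311, 0.282]
ft_force: [0.3, 0.4, -0.3]
width: 0.0436
```

```bash
python3 - <<'E'
from h import *
st()
go(PEG+[0,0,.24],finR(40,-.1))
for n in ["scene","side"]:
    p,d=r.camera(n); cv2.imwrite(f"pics/{n}4.png",p); np.savez(n+"4.npz",p=p,d=d,E=r.camera_model(n)["extrinsics"])
E
```

```text
t 6.65 q [-0.446 -0.287  0.658  2.161  0.128  0.35  -1.502] p [ 0.613  -0.1825  0.2866] z [ 0.759 -0.077 -0.647] x [-0.102 -0.995 -0.002] F [ 0.3  0.4 -0.3] w 0.0436
turn [ 0.3 -0.  -0.2] shift [0.0788 0.0415 0.0105] rows 1.4
  row 1 [ 0.1 -0.  -0. ] [0.016 0.008 0.002]
  row 2 [ 0.1 -0.  -0.1] [0.032 0.017 0.004]
  row 3 [ 0.2 -0.  -0.1] [0.047 0.025 0.006]
  row 4 [ 0.2 -0.  -0.1] [0.063 0.033 0.008]
  row 5 [ 0.3 -0.  -0.2] [0.079 0.041 0.011]
```

View pics/scene4.png

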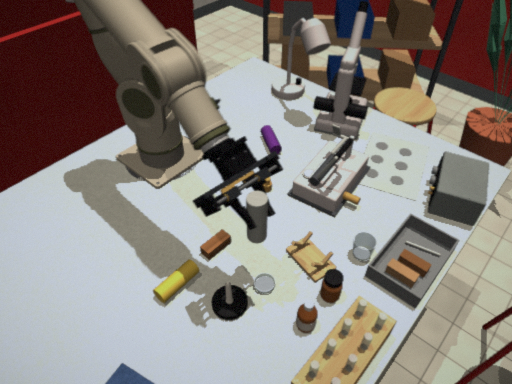

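View pics/side4.png

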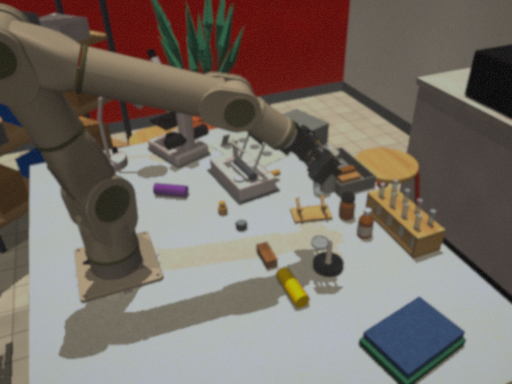

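The beaker hangs mouth down at scene (257,215), just short of the peg. I'll measure its axis and lower rim.

```bash
cat >> h.py <<'E'
def cylfit(n,f,lo,hi,guess,rad=.022,cmin=70):
    """fit near-vertical steel tube near guess(xy), z range"""
    from scipy.optimize import least_squares
    d=f["d"];vv,uu=np.mgrid[0:384,0:512];uv=np.c_[uu.ravel(),vv.ravel()];P=depthpts(n,uv,d,f["E"]);c=f["p"].reshape(-1,3).astype(int)
    m=(d.ravel()>0)&(np.hypot(P[:,0]-guess[0],P[:,1]-guess[1])<.04)&(P[:,2]>lo)&(P[:,2]<hi)&(c.max(1)>cmin)
    Q=P[m]; z0=(lo+hi)/2
    g=lambda x:(np.hypot(Q[:,0]-x[0]-x[2]*(Q[:,2]-z0),Q[:,1]-x[1]-x[3]*(Q[:,2]-z0)))*1-rad
    x=least_squares(g,[guess[0],guess[1],0,0],loss='soft_l1',f_scale=.002).x
    res=np.abs(g(x)); inl=res<.005
    print(n,"n",len(Q),"inl",inl.sum(),"axis@z",round(z0,3),x[:2].round(4),"slope",x[2:].round(3),"z range",np.percentile(Q[inl,2],[0,1,99,100]).round(4),"med res",np.median(res).round(4))
    return x
E
python3 - <<'E'
from h import *
p0,R0,s=pose(); g=p0-R0.as_matrix()[:,2]*r.pinch_z; print("grasp",g.round(4))
for n in ["scene","side"]:
    f=np.load(n+"4.npz"); cylfit(n,f,g[2]-.09,g[2]+.06,g[:2])
E
```

```text
grasp [ 0.5982 -0.1832  0.2988]
scene n 591 inl 383 axis@z 0.284 [ 0.5947 -0.1806] slope [-0.002 -0.007] z range [0.2231 0.2244 0.3449 0.3455] med res 0.0018
side n 253 inl 225 axis@z 0.284 [ 0.5921 -0.186 ] slope [-0.074 -0.041] z range [0.2249 0.2257 0.347  0.348 ] med res 0.0019
```

```bash
python3 - <<'E'
from h import *
p0,R0,s=pose(); g=p0-R0.as_matrix()[:,2]*r.pinch_z
go(g+[-.022,-.074,0],finR(40,-.1))
go(g+[-.022,-.074,-.085],finR(40,-.1))
E
```

```text
turn [ 0.3 -0.1 -0.4] shift [ 0.0759  0.0088 -0.0109] rows 1.2
  row 1 [ 0.1 -0.  -0.1] [ 0.015  0.002 -0.002]
  row 2 [ 0.1 -0.1 -0.1] [ 0.03   0.004 -0.004]
  row 3 [ 0.2 -0.1 -0.2] [ 0.046  0.005 -0.007]
  row 4 [ 0.2 -0.1 -0.3] [ 0.061  0.007 -0.009]
  row 5 [ 0.3 -0.1 -0.4] [ 0.076  0.009 -0.011]
turn [ 0.3 -0.1 -0.4] shift [0.0761 0.0736 0.0441] rows 1.8
  row 1 [ 0.1 -0.  -0.1] [0.015 0.015 0.009]
  row 2 [ 0.1 -0.1 -0.1] [0.03  0.029 0.018]
  row 3 [ 0.2 -0.1 -0.2] [0.046 0.044 0.026]
  row 4 [ 0.2 -0.1 -0.3] [0.061 0.059 0.035]
  row 5 [ 0.3 -0.1 -0.4] [0.076 0.074 0.044]
```

>>> carry_out(increments="0 0 0 0.025 0.003 -0.004 0.03; 0 0 0 0.055 0.015 -0.002 0.03; 0 0 0 0.074 0.035 0.012 0.03; 0 0 0 0.076 0.055 0.028 0.03; 0 0 0 0.076 0.073 0.044 0.03")

```text
time: 7.38
ee_pos: [0.5904, -0.2581, 0.2011]
eef_rot: [-0.607, 0.675, -0.311, 0.282]
ft_force: [0.7, 0.4, -1.3]
width: 0.0434
```

```bash
python3 - <<'E'
from h import *
st()
p0,R0,s=pose(); g=p0-R0.as_matrix()[:,2]*r.pinch_z; print("grasp",g.round(4))
for n in ["scene","side"]:
    p,d=r.camera(n); f=dict(p=p,d=d,E=r.camera_model(n)["extrinsics"]); np.savez(n+"5.npz",**f); x,y=(180,210) if n=="scene" else (270,130)
    cv2.imwrite(f"pics/{n}5.png",cv2.resize(p[y:y+130,x:x+140],None,fx=4,fy=4,interpolation=cv2.INTER_CUBIC))
    cylfit(n,f,g[2]-.072,g[2]+.05,g[:2])
E
```

```text
t 7.38 q [-0.838 -0.34   1.248  2.237 -0.005  0.197 -1.141] p [ 0.5904 -0.2581  0.2011] z [ 0.758 -0.079 -0.647] x [-0.105 -0.994 -0.002] F [ 0.7  0.4 -1.3] w 0.0434
grasp [ 0.5763 -0.2567  0.2132]
scene n 387 inl 171 axis@z 0.202 [ 0.5728 -0.2534] slope [0.01  0.052] z range [0.1416 0.1418 0.2605 0.2615] med res 0.0055
side n 219 inl 185 axis@z 0.202 [ 0.568  -0.2575] slope [-0.083 -0.038] z range [0.1413 0.1414 0.259  0.2593] med res 0.0015
```

View pics/scene5.png

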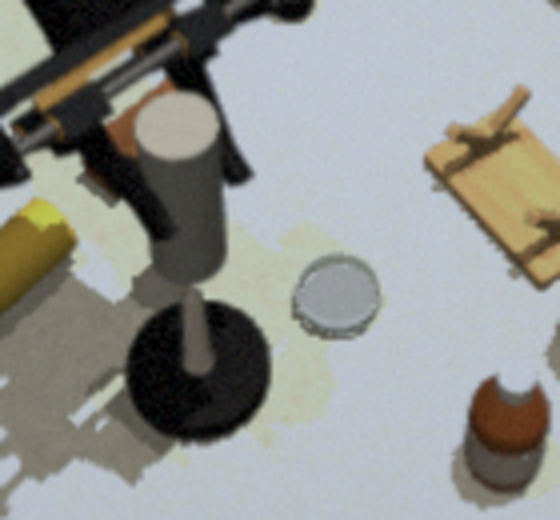

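View pics/side5.png

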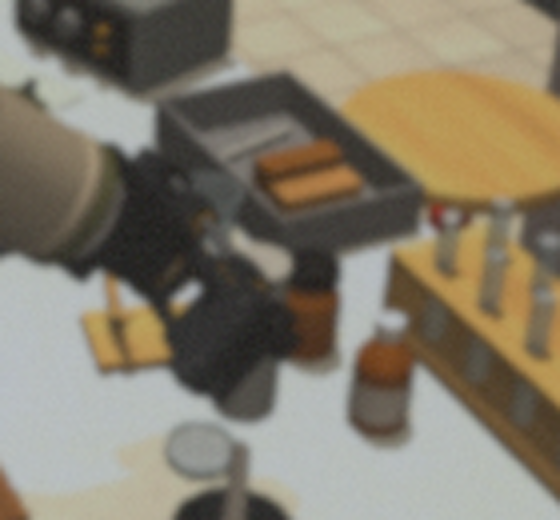

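```bash
python3 - <<'E'
from h import *
zr=.1413
for n,uvs in [("scene",[(227.1,281.2)]),("side",[(331.5,234.7)])]:
    q=onz(n,uvs,zr)[0]; c=r.camera_model(n)["extrinsics"][:2,3]; u=(q[:2]-c)/np.linalg.norm(q[:2]-c); print(n,"rim axis",q[:2]+.022*u)
# peg tip both views
print("tip",tri("scene",(180+192/4,210+290/4),"side",(270+239/4,130+445/4)))
f0=np.load("scene0.npz")
# seat disc via black mask both views on z=.02
for n in ("scene","side"):
    p=np.load(n+"0.npz")["p"]; g=cv2.cvtColor(p,cv2.COLOR_BGR2GRAY); m=(g<45).astype(np.uint8)
    k,l,s,c=cv2.connectedComponentsWithStats(m); pk=proj(n,[PEG])[0]
    i=min((i for i in range(1,k) if s[i,4]>100),key=lambda i:np.hypot(*(c[i]-pk)))
    ct=max(cv2.findContours((l==i).astype(np.uint8),cv2.RETR_EXTERNAL,cv2.CHAIN_APPROX_NONE)[0],key=len)[:,0]
    # top edge of the disc: far half lies on z=.02 edge, near half at z=0 edge
    hull=cv2.convexHull(ct)[:,0]; cam=r.camera_model(n)["extrinsics"][:3,3]
    far=onz(n,hull,.02)[:,:2]; u=PEG[:2]-cam[:2];u/=np.linalg.norm(u)
    from scipy.optimize import least_squares
    sel=(far-PEG[:2])@u>-.005; q=far[sel]; x=least_squares(lambda x:np.hypot(*(q-x).T)-.0453,PEG[:2]).x
    print(n,"seat",x,sel.sum(),s[i])
E
```

```text
scene rim axis [ 0.57224088 -0.25792114]
side rim axis [ 0.57285958 -0.26094749]
tip (array([ 0.57185565, -0.25558908,  0.09652597]), np.float64(0.0017346922014382302))
scene seat [ 0.57581748 -0.26050871] 12 [212 286  35  34 811]
side seat [ 0.572  -0.2575] 0 [315 266  26  10 104]
```

>>> carry_out(increments="0 0 0 -0.002 0.011 0.010 0.03; 0 0 0 -0.002 0.023 0.0195 0.03; 0 0 0 -0.002 0.034 0.029 0.03; 0 0 0 -0.002 0.0455 0.039 0.03; 0 0 0 -0.002 0.057 0.0485 0.03")

```text
time: 8.1
ee_pos: [0.5773, -0.2446, 0.1546]
eef_rot: [-0.61, 0.678, -0.304, 0.275]
ft_force: [0.6, -5.5, 7.8]
width: 0.0436
```

```bash
python3 - <<'E'
from h import *
st()
p0,R0,s=pose(); g=p0-R0.as_matrix()[:,2]*r.pinch_z; print("grasp",g.round(4))
go([.5763,-.255,g[2]-.045],finR(40,-.1))
for n in ["scene"]:
    p,d=r.camera(n); x,y=(180,210) if n=="scene" else (270,130)
    cv2.imwrite(f"pics/{n}6.png",cv2.resize(p[y:y+130,x:x+140],None,fx=4,fy=4,interpolation=cv2.INTER_CUBIC))
E
```

```text
t 8.1 q [-0.863 -0.18   1.334  2.304 -1.     0.176 -0.204] p [ 0.5773 -0.2446  0.1546] z [ 0.744 -0.076 -0.663] x [-0.104 -0.995 -0.002] F [ 0.6 -5.5  7.8] w 0.0436
grasp [ 0.5634 -0.2432  0.167 ]
turn [ 1.6 -0.1 -0.2] shift [0.0104 0.0238 0.0403] rows 0.8
  row 1 [ 0.3 -0.  -0. ] [0.002 0.005 0.008]
  row 2 [ 0.6 -0.  -0.1] [0.004 0.01  0.016]
  row 3 [ 0.9 -0.1 -0.1] [0.006 0.014 0.024]
  row 4 [ 1.2 -0.1 -0.2] [0.008 0.019 0.032]
  row 5 [ 1.6 -0.1 -0.2] [0.01  0.024 0.04 ]
```

View pics/scene6.png

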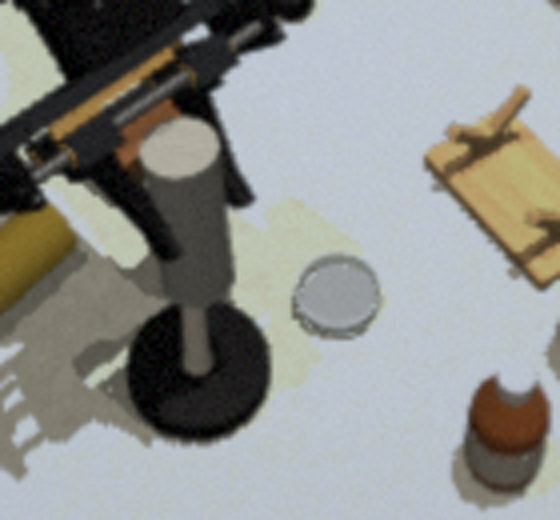

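```bash
cat > kin.py <<'E'
import numpy as np
from scipy.spatial.transform import Rotation as R
from scipy.optimize import least_squares
S=np.array([ # q(7), p(3), z(3), x(3)
[-1.1886,.3328,-.0647,1.4609,.0216,1.3499,-.0885,.2460,.5741,.2218,-.0000,0,-1,.394,.919,0],
[-1.047,-0.009,0.041,1.654,0.276,1.428,0.201,0.3917,0.3559,0.3324,0.265,-0.085,-0.96,0.327,0.945,0.007],
[-0.834,-0.173,0.27,2.018,0.561,0.964,0.485,0.5516,0.1157,0.2664,0.514,-0.145,-0.845,0.274,0.962,0.002],
[-0.674,0.02,0.481,2.147,0.717,0.418,0.557,0.6455,-0.0147,0.1651,0.628,-0.156,-0.762,0.237,0.972,-0.004],
[-0.834,0.31,0.685,2.226,1.231,0.119,-0.098,0.6456,-0.0125,0.0452,0.625,-0.16,-0.764,0.24,0.971,-0.006],
[-0.6,0.,0.394,2.119,0.675,0.472,0.6,0.6452,-0.0124,0.1816,0.621,-0.161,-0.767,0.242,0.97,-0.007],
[-0.54,-0.155,0.358,2.107,0.642,0.519,-0.158,0.6419,-0.0312,0.2632,0.688,-0.134,-0.713,0.671,0.491,0.556],
[-0.35,-0.194,0.233,2.159,0.765,0.439,-1.147,0.6373,-0.073,0.2797,0.742,-0.177,-0.647,0.559,-0.368,0.743],
[-0.185,-0.19,0.1,2.143,0.848,0.478,-2.128,0.6342,-0.1129,0.2968,0.736,-0.271,-0.621,-0.023,-0.926,0.377],
[-0.446,-0.287,0.658,2.161,0.128,0.35,-1.502,0.613,-0.1825,0.2866,0.759,-0.077,-0.647,-0.102,-0.995,-0.002],
[-0.838,-0.34,1.248,2.237,-0.005,0.197,-1.141,0.5904,-0.2581,0.2011,0.758,-0.079,-0.647,-0.105,-0.994,-0.002],
[-0.863,-0.18,1.334,2.304,-1.,0.176,-0.204,0.5773,-0.2446,0.1546,0.744,-0.076,-0.663,-0.104,-0.995,-0.002]])
def fk(q,L,sg):
    M=np.eye(3);p=np.array([0,0,L[0]])
    M=R.from_euler('z',sg[0]*q[0]).as_matrix()@R.from_euler('y',q[1]).as_matrix()
    p=p+M@[L[4],L[7],L[1]]
    M=M@R.from_euler('z',sg[1]*q[2]).as_matrix()
    p=p+M@[L[5],L[8],0]
    M=M@R.from_euler('y',q[3]).as_matrix(); 
    M=M@R.from_euler('z',sg[2]*q[4]).as_matrix(); p=p+M@[L[6],L[9],L[2]]
    M=M@R.from_euler('y',q[5]).as_matrix()
    p=p+M@[L[10],L[11],0]
    M=M@R.from_euler('z',sg[3]*q[6]).as_matrix(); p=p+M@[0,0,L[3]]
    return p,M
E
python3 - <<'E'
from kin import *
import itertools
for sg in itertools.product([1,-1],repeat=4):
    e=[np.arccos(np.clip(fk(s,np.zeros(12),sg)[1][:,2]@s[10:13],-1,1)) for s in S]
    m=[fk(s,np.zeros(12),sg)[1][:,0]@s[13:16] for s in S]
    if np.mean(e)<.3: print(sg,np.round(e,2),np.round(m,2))
sg=(-1,-1,-1,-1)
f=lambda L:np.concatenate([fk(s,L,sg)[0]-s[7:10] for s in S])
o=least_squares(f,np.r_[.36,.42,.4,.4,np.zeros(8)],x_scale=.1); print(o.x.round(3),np.abs(f(o.x)).max())
# simple
g=lambda l:f(np.r_[l,np.zeros(8)]); o2=least_squares(g,[.36,.42,.4,.4]); print(o2.x,np.abs(g(o2.x)).max())
E
```

```text
(1, 1, 1, 1) [0.   0.17 0.29 0.31 0.32 0.32 0.27 0.36 0.55 0.15 0.16 0.16] [ 0.69  0.79  0.85  0.89  0.88  0.88 -0.52 -0.73  0.72  0.98  0.98  0.98]
(1, 1, 1, -1) [0.   0.17 0.29 0.31 0.32 0.32 0.27 0.36 0.55 0.15 0.16 0.16] [ 0.81  0.49  0.11  0.08  0.94 -0.01 -0.23 -0.02  0.12 -0.95 -0.53  0.95]
(1, 1, -1, 1) [0.04 0.48 0.66 0.24 0.12 0.26 0.34 0.24 0.16 0.07 0.16 0.44] [ 0.68  0.73  0.35 -0.14 -0.95 -0.05 -0.97  0.58  0.51  0.93  0.98 -0.21]
(1, 1, -1, -1) [0.04 0.48 0.66 0.24 0.12 0.26 0.34 0.24 0.16 0.07 0.16 0.44] [ 0.8   0.43 -0.42 -0.93 -0.87 -0.92 -0.96 -0.99 -0.99 -0.87 -0.54 -0.55]
(-1, -1, -1, 1) [0.   0.03 0.03 0.03 0.01 0.01 0.02 0.   0.   0.   0.02 0.03] [-0.98 -0.92 -0.57 -0.44 -0.98 -0.36 -0.95  0.66  0.44  0.99  0.65 -0.92]
(-1, -1, -1, -1) [0.   0.03 0.03 0.03 0.01 0.01 0.02 0.   0.   0.   0.02 0.03] [-1. -1. -1. -1. -1. -1. -1. -1. -1. -1. -1. -1.]
[ 0.258  0.449  0.49   0.352 -0.     0.    -0.    -0.022 -0.024  1.388
  0.    -1.389] 0.0003823495233738483
[0.21635194 0.53093408 0.46685527 0.4173558 ] 0.04643327423607305
```

```bash
cat >> kin.py <<'E'
LO=np.array([-2.6,-.5,-1.47,.16,-1.27,.06,-2.6]);HI=np.array([2.6,2.12,1.34,2.42,4.41,2.06,2.6])
SG=(-1,-1,-1,-1)
_o=least_squares(lambda l:np.concatenate([fk(s,np.r_[l[:4],0,0,0,l[4],np.zeros(4)],SG)[0]-s[7:10] for s in S]),[.258,.449,.49,.352,-.046]); 
L=np.r_[_o.x[:4],0,0,0,_o.x[4],np.zeros(4)]
ZPI=np.diag([-1,-1,1.])
def FK(q):
    p,M=fk(q,L,SG); return p,M@ZPI
def ik(p,M,q0,w=1e-3,mid=None):
    """from start q0, stay in limits with margin, mild pull to mid"""
    mid=q0 if mid is None else mid
    def f(q):
        pp,MM=FK(q); return np.r_[(pp-p)*10,(R.from_matrix(M.T@MM)).as_rotvec()*3,w*(q-mid)]
    o=least_squares(f,np.clip(q0,LO+.06,HI-.06),bounds=(LO+.05,HI-.05),x_scale=1.)
    pp,MM=FK(o.x); return o.x,np.linalg.norm(pp-p),np.linalg.norm(R.from_matrix(M.T@MM).as_rotvec())
E
python3 - <<'E'
from kin import *
from h import finR
print(L.round(4),np.abs(_o.fun).max() if 0 else "")
rng=np.random.default_rng(0); mid=(LO+HI)/2
for y in np.arange(-2.4,2.5,.3):
    M=finR(40,y).as_matrix(); res=[]
    for z in (.097,):
        p=np.array([.5755,-.256,z])+M[:,2]*.0187
        best={}
        for k in range(25):
            q,e,a=ik(p,M,rng.uniform(LO,HI),w=2e-3,mid=mid)
            if e<.004 and a<.03:
                mar=np.min(np.r_[q-LO,HI-q]/(np.r_[HI-LO,HI-LO])); best[tuple(q.round(1))]=(mar,q)
        if best:
            for mar,q in sorted(best.values(),key=lambda t:-t[0])[:2]: print(round(y,1),"mar",round(mar,3),q.round(2))
        else: print(round(y,1),"none")
E
```

```text
[ 0.2395  0.4526  0.488   0.3348  0.      0.      0.     -0.0494  0.
  0.      0.      0.    ] 
-2.4 mar 0.09 [ 0.35  0.92 -0.51  1.21  0.89  1.88  2.1 ]
-2.1 mar 0.07 [ 0.31  0.8  -0.47  1.41  0.98  1.69  2.23]
-1.8 mar 0.048 [ 0.28  0.67 -0.43  1.62  1.07  1.48  2.35]
-1.5 mar 0.029 [ 0.25  0.53 -0.37  1.83  1.18  1.23  2.45]
-1.2 mar 0.014 [ 0.2   0.39 -0.27  2.02  1.32  0.95  2.53]
-0.9 mar 0.01 [ 0.06  0.26 -0.03  2.19  1.53  0.63  2.55]
-0.6 mar 0.051 [-0.07  0.18  0.26  2.3   2.08  0.32  2.31]
-0.3 mar 0.059 [0.35 0.19 0.02 2.29 3.39 0.21 1.36]
-0.0 mar 0.025 [ 1.62  0.71 -1.22  2.11  1.56  0.11 -2.33]
-0.0 mar 0.009 [0.31 0.23 0.23 2.25 4.36 0.47 0.71]
0.3 mar 0.057 [ 1.7   0.94 -1.31  1.97  0.45  0.33 -0.85]
0.6 mar 0.041 [ 1.68  1.11 -1.36  1.8   0.38  0.65 -0.5 ]
0.9 mar 0.066 [ 1.56  1.13 -1.28  1.61  0.22  0.94 -0.17]
1.2 mar 0.116 [ 1.38  1.11 -1.15  1.41  0.1   1.22  0.1 ]
1.5 mar 0.158 [ 1.2   1.12 -1.03  1.21  0.07  1.5   0.31]
1.8 mar 0.157 [ 1.03  1.16 -0.95  1.02  0.11  1.75  0.49]
2.1 mar 0.048 [ 0.88  1.21 -0.9   0.86  0.2   1.96  0.69]
2.4 none
```

The arm ran into J3 and J6 limits at this yaw, so the rim came down beside the peg tip (8 N upward). The kinematic fit shows yaw ≈ +1.4 (hand on the right, pointing left) is comfortable. I'll go up first, then turn about the vertical.

```bash
python3 - <<'E'
from h import *
go([.585,-.225,.30],finR(41.5,-.05))
E
```

```text
turn [ 0.  -2.3 -2.2] shift [-0.0216 -0.1132 -0.0737] rows 2.2
  row 1 [ 0.  -0.5 -0.4] [-0.004 -0.023 -0.015]
  row 2 [ 0.  -0.9 -0.9] [-0.009 -0.045 -0.029]
  row 3 [ 0.  -1.4 -1.3] [-0.013 -0.068 -0.044]
  row 4 [ 0.  -1.8 -1.8] [-0.017 -0.091 -0.059]
  row 5 [ 0.  -2.3 -2.2] [-0.022 -0.113 -0.074]
```

>>> carry_out(increments="0 0 0 0 -0.015 -0.013 0.03; 0 0 0 -0.003 -0.042 -0.034 0.03; 0 0 0 -0.01 -0.068 -0.05 0.03; 0 0 0 -0.017 -0.091 -0.062 0.03; 0 0 0 -0.022 -0.113 -0.074 0.03")

```text
time: 8.78
ee_pos: [0.5994, -0.2248, 0.2901]
eef_rot: [-0.61, 0.678, -0.305, 0.275]
ft_force: [-0.2, -0.3, -1.8]
width: 0.0432
```

```bash
python3 - <<'E'
from h import *
st(); p0,R0,s=pose(); el=np.degrees(np.arcsin(-R0.as_matrix()[2,2])); print("el",el)
go([.58,-.25,.30],finR(el,.8))
p,d=r.camera("scene"); f=dict(p=p,d=d,E=r.camera_model("scene")["extrinsics"]); g=p0-R0.as_matrix()[:,2]*r.pinch_z; print(g)
cylfit("scene",f,g[2]-.06,g[2]+.045,g[:2]); cv2.imwrite("pics/scene7.png",cv2.resize(p[130:280,180:330],None,fx=4,fy=4,interpolation=cv2.INTER_CUBIC))
E
```

```text
t 8.78 q [-0.056 -0.202  0.423  2.116 -0.34   0.411 -1.026] p [ 0.5994 -0.2248  0.2901] z [ 0.745 -0.079 -0.662] x [-0.106 -0.994 -0.   ] F [-0.2 -0.3 -1.8] w 0.0432
el 41.48870822293285
turn [ -0.  -38.9 -34.4] shift [ 0.0161  0.0072 -0.0043] rows 4.9
  row 1 [-0.  -7.8 -6.9] [ 0.003  0.001 -0.001]
  row 2 [ -0.  -15.5 -13.8] [ 0.006  0.003 -0.002]
  row 3 [ -0.  -23.3 -20.6] [ 0.01   0.004 -0.003]
  row 4 [ -0.  -31.1 -27.5] [ 0.013  0.006 -0.003]
  row 5 [ -0.  -38.9 -34.4] [ 0.016  0.007 -0.004]
[ 0.58548777 -0.22332952  0.30252459]
scene n 472 inl 337 axis@z 0.295 [ 0.5828 -0.2224] slope [-0.032  0.023] z range [0.2435 0.2453 0.3475 0.3475] med res 0.0013
```

View pics/scene7.png

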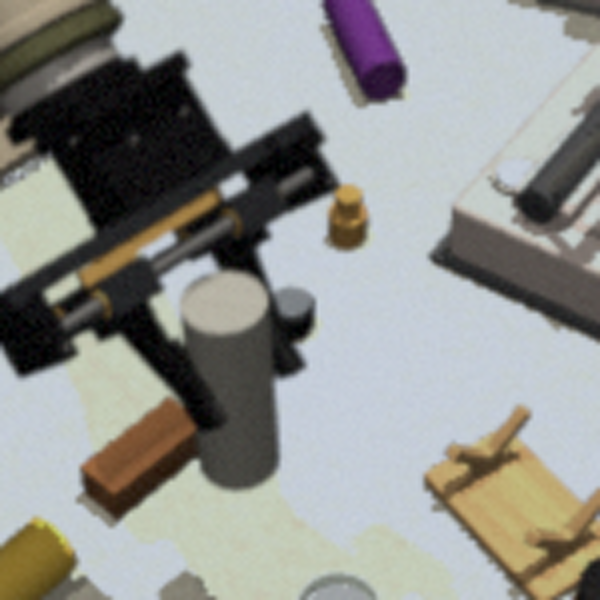

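Beaker still held firmly and mouth down. Turning about the vertical now.

>>> carry_out(increments="0 -7.8 -6.9 0.003 0.001 -0.001 0.03; 0 -15.5 -13.8 0.006 0.003 -0.002 0.03; 0 -23.3 -20.6 0.01 0.004 -0.003 0.03; 0 -31 -27.5 0.013 0.006 -0.003 0.03; 0 -38.9 -34.4 0.016 0.007 -0.004 0.03")

```text
time: 9.45
ee_pos: [0.5925, -0.238, 0.2917]
eef_rot: [0.814, -0.412, 0.185, -0.366]
ft_force: [-0.1, 0.9, -0.7]
width: 0.0433
```

```bash
python3 - <<'E'
from h import *
st(); p0,R0,s=pose(); g=p0-R0.as_matrix()[:,2]*r.pinch_z; print(g.round(4))
go([.5755,-.256,.28],finR(40.3,1.5))
E
```

```text
t 9.45 q [-0.176  0.314  1.073  1.776 -1.159  1.374  0.286] p [ 0.5925 -0.238   0.2917] z [ 0.602  0.443 -0.664] x [ 0.592 -0.806 -0.001] F [-0.1  0.9 -0.7] w 0.0433
[ 0.5812 -0.2463  0.3041]
turn [  1.2 -37.5 -32.6] shift [-0.0064  0.0279  0.0045] rows 4.6
  row 1 [ 0.2 -7.5 -6.5] [-0.001  0.006  0.001]
  row 2 [  0.5 -15.  -13. ] [-0.003  0.011  0.002]
  row 3 [  0.7 -22.5 -19.6] [-0.004  0.017  0.003]
  row 4 [  0.9 -30.  -26.1] [-0.005  0.022  0.004]
  row 5 [  1.2 -37.5 -32.6] [-0.006  0.028  0.004]
```

```bash
python3 - <<'E'
from kin import *
from h import finR,pose,r
p0,R0,s=pose();q0=np.array(s["joint_positions"]);print(FK(q0)[0],p0)
for y in (.64,.8,1.0,1.2,1.5):
  q=q0
  for z in (.30,.2,.15,.097):
    M=finR(40.3,y).as_matrix(); p=np.array([.5755,-.256,z])+M[:,2]*.0187
    q,e,a=ik(p,M,q,w=1e-2); print(y,z,q.round(2),round(e,4),round(a,3))
E
```

```text
[ 0.60486881 -0.25636941  0.28276428] [ 0.5925113  -0.23800726  0.29171897]
0.64 0.3 [-0.2   0.25  1.08  1.82 -1.13  1.36  0.3 ] 0.0 0.0
0.64 0.2 [ 0.07  0.35  0.78  1.9  -1.22  1.25  0.47] 0.0 0.0
0.64 0.15 [ 0.32  0.39  0.48  1.91 -1.22  1.14  0.53] 0.0 0.0
0.64 0.097 [ 0.53  0.46  0.23  1.91 -1.22  1.04  0.61] 0.0 0.0
0.8 0.3 [-0.09  0.37  1.03  1.72 -1.16  1.54  0.41] 0.0 0.0
0.8 0.2 [ 0.06  0.45  0.84  1.81 -1.22  1.43  0.57] 0.0 0.0
0.8 0.15 [ 0.21  0.49  0.65  1.82 -1.22  1.34  0.63] 0.0 0.0
0.8 0.097 [ 0.36  0.54  0.46  1.83 -1.22  1.25  0.69] 0.0 0.0
1.0 0.3 [ 0.02  0.48  0.96  1.58 -1.16  1.72  0.52] 0.0 0.0
1.0 0.2 [ 0.07  0.59  0.9   1.68 -1.22  1.64  0.68] 0.0 0.0
1.0 0.15 [ 0.15  0.62  0.78  1.7  -1.22  1.56  0.74] 0.0 0.0
1.0 0.097 [ 0.24  0.67  0.65  1.71 -1.22  1.48  0.79] 0.0 0.0
1.2 0.3 [ 0.11  0.58  0.89  1.44 -1.14  1.88  0.63] 0.0 0.0
1.2 0.2 [ 0.12  0.68  0.86  1.54 -1.17  1.78  0.77] 0.0 0.0
1.2 0.15 [ 0.14  0.74  0.83  1.57 -1.2   1.74  0.84] 0.0 0.0
1.2 0.097 [ 0.17  0.8   0.78  1.58 -1.22  1.69  0.9 ] 0.0 0.0
1.5 0.3 [ 0.28  0.67  0.64  1.21 -1.    2.01  0.73] 0.0 0.0
1.5 0.2 [ 0.28  0.74  0.62  1.31 -0.99  1.89  0.86] 0.0 0.0
1.5 0.15 [ 0.28  0.8   0.61  1.34 -1.    1.84  0.92] 0.0 0.0
1.5 0.097 [ 0.29  0.86  0.59  1.36 -1.01  1.78  0.97] 0.0 0.0
```

>>> carry_out(increments="0 -5 -4.5 -0.001 0.002 0.001 0.03; 0 -10.5 -9 -0.003 0.005 0.002 0.03; 0 -15.5 -13.5 -0.004 0.008 0.003 0.03; 1 -21 -18 -0.005 0.011 0.004 0.03; 1 -26 -22.5 -0.006 0.014 0.004 0.03")

```text
time: 10.07
ee_pos: [0.5836, -0.2369, 0.2767]
eef_rot: [0.895, -0.152, 0.067, -0.414]
ft_force: [0.8, 0.2, -1.1]
width: 0.0432
```

```bash
python3 - <<'E'
from h import *
st(); p0,R0,s=pose(); g=p0-R0.as_matrix()[:,2]*r.pinch_z; print(g.round(4)); z=R0.as_matrix()[:,2]; print("yaw",np.arctan2(z[1],z[0]),"el",np.degrees(np.arcsin(-z[2])))
go([.5755,-.256,.24],finR(40.3,1.2))
E
```

```text
t 10.07 q [ 0.18   0.662  0.837  1.363 -1.153  1.896  0.66 ] p [ 0.5836 -0.2369  0.2767] z [ 0.245  0.721 -0.648] x [ 0.945 -0.327 -0.007] F [ 0.8  0.2 -1.1] w 0.0432
[ 0.579  -0.2504  0.2888]
yaw 1.242912289071227 el 40.377291564347736
turn [0.1 1.9 1.1] shift [-0.0006  0.0413  0.0267] rows 0.8
  row 1 [0.  0.4 0.2] [-0.     0.008  0.005]
  row 2 [0.  0.7 0.4] [-0.     0.017  0.011]
  row 3 [0.1 1.1 0.7] [-0.     0.025  0.016]
  row 4 [0.1 1.5 0.9] [-0.     0.033  0.021]
  row 5 [0.1 1.9 1.1] [-0.001  0.041  0.027]
```

```bash
python3 - <<'E'
from h import *
go([.573,-.2525,.208],finR(40.3,1.24))
E
```

```text
turn [ 0.1  0.1 -0.4] shift [-0.0044  0.0641  0.0494] rows 1.3
  row 1 [ 0.   0.  -0.1] [-0.001  0.013  0.01 ]
  row 2 [ 0.   0.1 -0.2] [-0.002  0.026  0.02 ]
  row 3 [ 0.   0.1 -0.2] [-0.003  0.038  0.03 ]
  row 4 [ 0.1  0.1 -0.3] [-0.004  0.051  0.039]
  row 5 [ 0.1  0.1 -0.4] [-0.004  0.064  0.049]
```

>>> carry_out(increments="0 0 0 -0.002 0.013 0.01 0.03; 0 0 0 -0.004 0.026 0.02 0.03; 0 0 0 -0.0045 0.039 0.03 0.03; 0 0 -0.4 -0.0045 0.052 0.04 0.03; 0 0 -0.4 -0.0045 0.064 0.0495 0.03")

```text
time: 10.7
ee_pos: [0.5776, -0.2386, 0.1949]
eef_rot: [0.895, -0.149, 0.068, -0.414]
ft_force: [-0.2, 0.5, -1.2]
width: 0.0435
```

```bash
python3 - <<'E'
from h import *
st()
p0,R0,s=pose(); g=p0-R0.as_matrix()[:,2]*r.pinch_z; print("grasp",g.round(4))
for n in ["scene","side"]:
    p,d=r.camera(n); f=dict(p=p,d=d,E=r.camera_model(n)["extrinsics"]); np.savez(n+"8.npz",**f); x,y=(180,210) if n=="scene" else (270,150)
    cv2.imwrite(f"pics/{n}8.png",cv2.resize(p[y:y+130,x:x+140],None,fx=4,fy=4,interpolation=cv2.INTER_CUBIC))
    cylfit(n,f,g[2]-.07,g[2]+.05,g[:2])
E
```

```text
t 10.7 q [ 0.19   0.732  0.811  1.451 -1.162  1.816  0.789] p [ 0.5776 -0.2386  0.1949] z [ 0.246  0.721 -0.648] x [ 0.946 -0.323 -0.001] F [-0.2  0.5 -1.2] w 0.0435
grasp [ 0.573  -0.2521  0.2071]
scene n 281 inl 129 axis@z 0.197 [ 0.5724 -0.2477] slope [-0.041  0.127] z range [0.1391 0.1394 0.2543 0.2561] med res 0.0058
side n 155 inl 155 axis@z 0.197 [ 0.5728 -0.2555] slope [-0.027 -0.079] z range [0.1371 0.1373 0.1808 0.1826] med res 0.001
```

View pics/scene8.png

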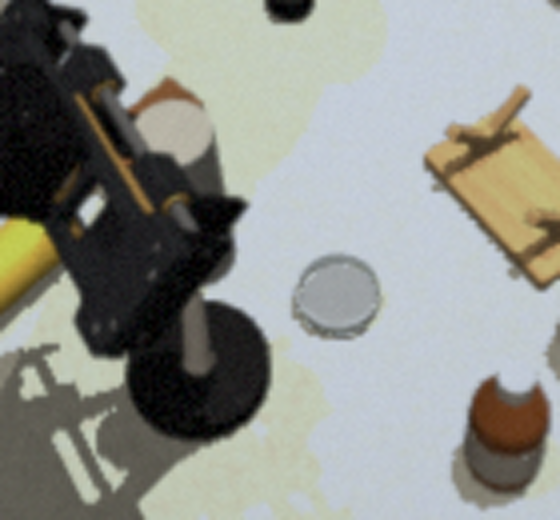

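View pics/side8.png

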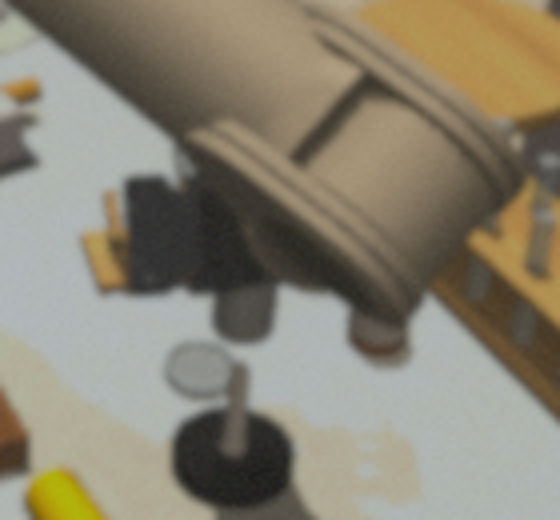

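```bash
python3 - <<'E'
from h import *
q=onz("side",[(270+245.5/4,150+340/4)],.1375)[0]; c=r.camera_model("side")["extrinsics"][:2,3]; u=(q[:2]-c)/np.linalg.norm(q[:2]-c); print("side rim axis",q[:2]+.022*u)
# scene: predicted rim ellipse outline for axis candidates
for ax in ([.572,-.256],[.574,-.252]):
    t=np.linspace(0,2*np.pi,13)[:-1]; P=np.c_[ax[0]+.022*np.cos(t),ax[1]+.022*np.sin(t),np.full(12,.138)]
    uv=(proj("scene",P)-[180,210])*4; print(ax,"max u",uv[:,0].max().round(0),"max v",uv[:,1].max().round(0)); 
    P[:,2]=.258; uv=(proj("scene",P)-[180,210])*4; print("  top c",uv.mean(0).round(0),uv.min(0).round(),uv.max(0).round())
E
```

```text
side rim axis [ 0.57445622 -0.25803501]
[0.572, -0.256] max u 225.0 max v 285.0
  top c [175. 123.] [134.  90.] [216. 157.]
[0.574, -0.252] max u 233.0 max v 283.0
  top c [183. 121.] [142.  88.] [224. 154.]
```

```bash
python3 - <<'E'
from h import *
go([.5725,-.2525,.127],finR(43.3,1.24))
go([.5725,-.2525,.0935],finR(43.3,1.24))
E
```

```text
turn [-3.   0.2 -0.1] shift [0.0004 0.0617 0.0506] rows 1.3
  row 1 [-0.6  0.  -0. ] [0.    0.012 0.01 ]
  row 2 [-1.2  0.1 -0. ] [0.    0.025 0.02 ]
  row 3 [-1.8  0.1 -0.1] [0.    0.037 0.03 ]
  row 4 [-2.4  0.2 -0.1] [0.    0.049 0.041]
  row 5 [-3.   0.2 -0.1] [0.    0.062 0.051]
turn [-3.   0.2 -0.1] shift [0.0005 0.0873 0.0723] rows 1.8
  row 1 [-0.6  0.  -0. ] [0.    0.017 0.014]
  row 2 [-1.2  0.1 -0. ] [0.    0.035 0.029]
  row 3 [-1.8  0.1 -0.1] [0.    0.052 0.043]
  row 4 [-2.4  0.2 -0.1] [0.    0.07  0.058]
  row 5 [-3.   0.2 -0.1] [0.001 0.087 0.072]
```

>>> carry_out(increments="-1.5 0 0 0 0.008 0.007 0.03; -3 0 0 0 0.022 0.0185 0.03; -3 0 0 0 0.035 0.029 0.03; -3 0 0 0 0.048 0.04 0.03; -3 0 0 0 0.061 0.0505 0.03")

```text
time: 11.42
ee_pos: [0.5765, -0.2391, 0.1133]
eef_rot: [0.906, -0.151, 0.063, -0.391]
ft_force: [0.5, 0.2, -1.8]
width: 0.0432
```

```bash
python3 - <<'E'
from h import *
st()
p0,R0,s=pose(); g=p0-R0.as_matrix()[:,2]*r.pinch_z; print("grasp",g.round(4))
for n in ["scene","side"]:
    p,d=r.camera(n); f=dict(p=p,d=d,E=r.camera_model(n)["extrinsics"]); np.savez(n+"9.npz",**f); x,y=(180,210) if n=="scene" else (270,150)
    cv2.imwrite(f"pics/{n}9.png",cv2.resize(p[y:y+130,x:x+140],None,fx=4,fy=4,interpolation=cv2.INTER_CUBIC))
    cylfit(n,f,g[2]-.07,g[2]+.05,g[:2])
E
```

```text
t 11.43 q [ 0.179  0.805  0.79   1.507 -1.164  1.708  0.875] p [ 0.5765 -0.2391  0.1133] z [ 0.232  0.689 -0.686] x [ 0.946 -0.324 -0.004] F [ 0.5  0.2 -1.8] w 0.0432
grasp [ 0.5721 -0.252   0.1262]
scene n 240 inl 107 axis@z 0.116 [ 0.5829 -0.256 ] slope [-0.211 -0.243] z range [0.1133 0.1158 0.1736 0.1746] med res 0.0054
side n 138 inl 137 axis@z 0.116 [ 0.5711 -0.2559] slope [-0.012 -0.029] z range [0.0567 0.0569 0.101  0.1016] med res 0.0009
```

View pics/scene9.png

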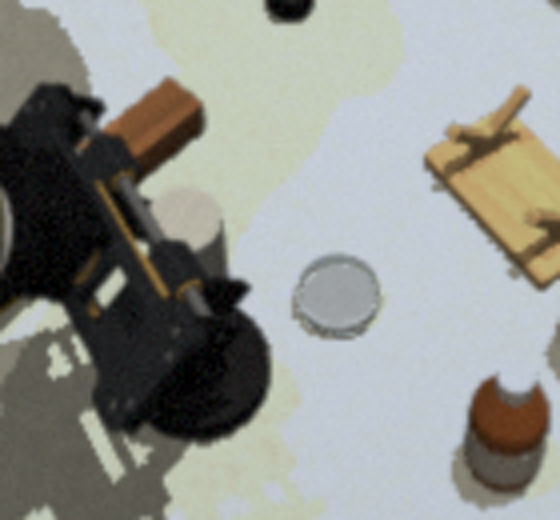

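View pics/side9.png

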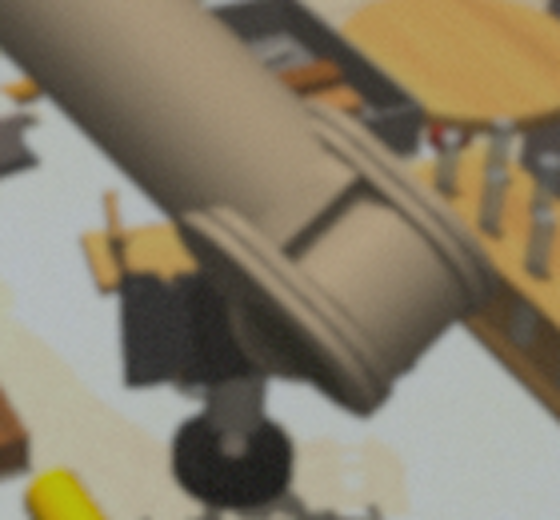

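>>> carry_out(increments="0 0 0 0.0005 0.006 0.0055 0.03; 0 0 0 0.0005 0.012 0.011 0.03; 0 0 0 0.0005 0.018 0.017 0.03; 0 0 0 0.0005 0.022 0.021 0.03; 0 0 0 0.0005 0.0248 0.0235 0.03")

```text
time: 12.15
ee_pos: [0.5769, -0.2371, 0.0821]
eef_rot: [0.904, -0.15, 0.063, -0.394]
ft_force: [-9.9, 4.6, 36.3]
width: 0.0435
```

```bash
python3 - <<'E'
from h import *
st()
p0,R0,s=pose(); g=p0-R0.as_matrix()[:,2]*r.pinch_z; print("grasp",g.round(4))
for n in ["side"]:
    p,d=r.camera(n); f=dict(p=p,d=d,E=r.camera_model(n)["extrinsics"]); x,y=(270,150)
    cv2.imwrite(f"pics/{n}10.png",cv2.resize(p[y:y+130,x:x+140],None,fx=4,fy=4,interpolation=cv2.INTER_CUBIC))
    cylfit(n,f,.022,.08,g[:2])
E
```

```text
t 12.15 q [ 0.193  0.844  0.764  1.517 -1.182  1.681  0.911] p [ 0.5769 -0.2371  0.0821] z [ 0.232  0.695 -0.681] x [ 0.947 -0.321 -0.005] F [-9.9  4.6 36.3] w 0.0435
grasp [ 0.5726 -0.2501  0.0948]
side n 112 inl 106 axis@z 0.051 [ 0.5726 -0.2541] slope [-0.102  0.001] z range [0.0221 0.0223 0.0668 0.0695] med res 0.0013
```

View pics/side10.png

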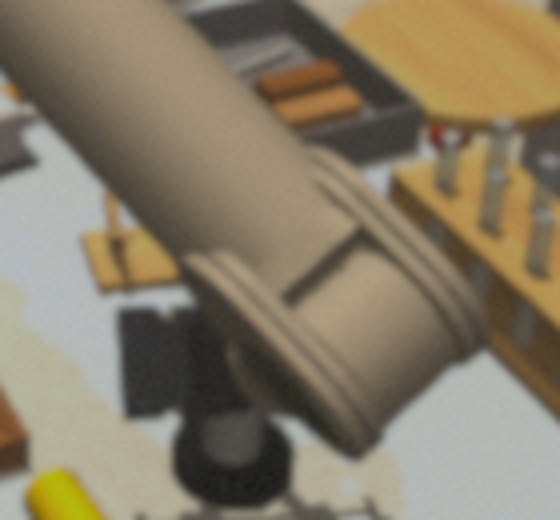

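Rim is on the seat (36 N upward). Relax and let go.

>>> carry_out(increments="0 0 0 0 0 0 0.03; 0 0 0 0 0 0 0.05; 0 0 0 0 0 0 0.087; 0 0 0 0 0 0 0.087; 0 0 0 0 0 0 0.087")

```text
time: 12.82
ee_pos: [0.5768, -0.2373, 0.0821]
eef_rot: [0.904, -0.15, 0.063, -0.394]
ft_force: [-0.4, 0.2, -0.0]
width: 0.072
```

```bash
python3 - <<'E'
from h import *
st()
p0,R0,s=pose(); g=p0-R0.as_matrix()[:,2]*r.pinch_z; print("grasp",g.round(4))
p,d=r.camera("scene"); x,y=(180,210)
cv2.imwrite(f"pics/scene11.png",cv2.resize(p[y:y+130,x:x+140],None,fx=4,fy=4,interpolation=cv2.INTER_CUBIC))
E
```

```text
t 12.82 q [ 0.195  0.843  0.762  1.517 -1.181  1.68   0.911] p [ 0.5768 -0.2373  0.0821] z [ 0.232  0.695 -0.681] x [ 0.947 -0.321 -0.005] F [-0.4  0.2 -0. ] w 0.072
grasp [ 0.5725 -0.2502  0.0948]
```

View pics/scene11.png

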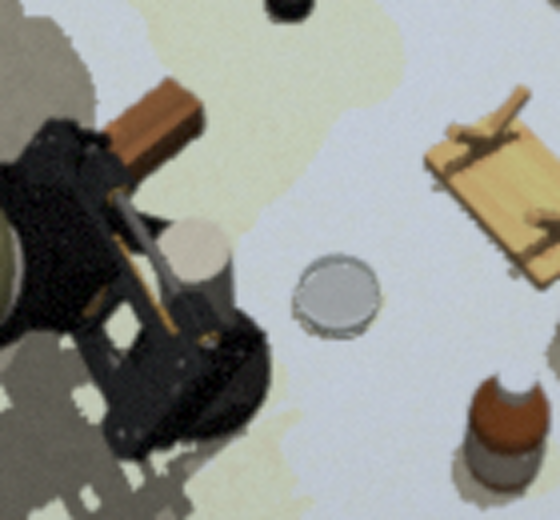

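>>> carry_out(increments="0 0 0 0 0 0 0.087; 0 0 0 0 0 -0.01 0.087; 0 0 0 0 0 -0.035 0.087; 0 0 0 0 0 -0.07 0.087; 0 0 0 0 0 -0.11 0.087")

```text
time: 13.5
ee_pos: [0.5504, -0.3156, 0.1589]
eef_rot: [0.905, -0.15, 0.063, -0.394]
ft_force: [1.2, -0.1, 0.4]
width: 0.0872
```

```bash
python3 - <<'E'
from h import *
st()
for n in ["scene","side"]:
    p,d=r.camera(n); f=dict(p=p,d=d,E=r.camera_model(n)["extrinsics"]); cylfit(n,f,.03,.135,[.572,-.257]); x,y=(180,210) if n=="scene" else (270,150)
    cv2.imwrite(f"pics/{n}12.png",cv2.resize(p[y:y+130,x:x+140],None,fx=4,fy=4,interpolation=cv2.INTER_CUBIC))
E
```

```text
t 13.5 q [ 0.322  0.831  0.803  1.354 -1.131  1.846  0.869] p [ 0.5504 -0.3156  0.1589] z [ 0.232  0.694 -0.682] x [ 0.947 -0.322 -0.005] F [ 1.2 -0.1  0.4] w 0.0872
scene n 45 inl 45 axis@z 0.083 [ 0.5719 -0.253 ] slope [-0.003  0.014] z range [0.0308 0.0325 0.1341 0.1343] med res 0.0002
side n 109 inl 108 axis@z 0.083 [ 0.573  -0.2539] slope [-0.014 -0.017] z range [0.0307 0.0313 0.071  0.0724] med res 0.001
```

View pics/scene12.png

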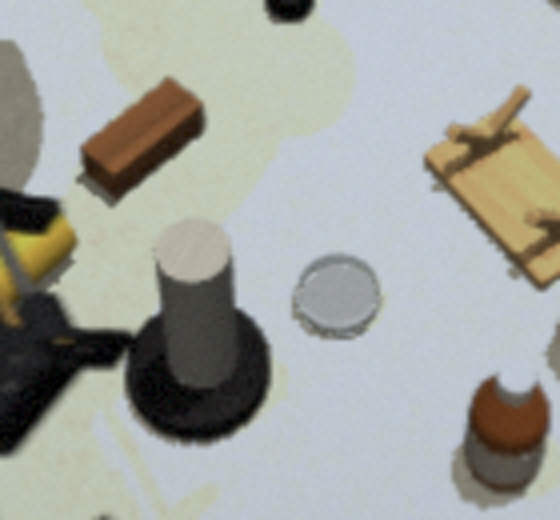

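View pics/side12.png

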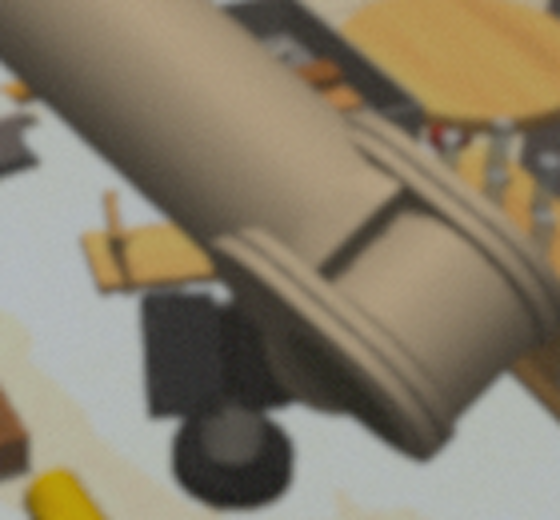

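The beaker stands on the seat, axis (0.5725,-0.2535) and upright to about 0.015 rad. The fingers are clear. Now I'll measure the lever bar and the tab.

```bash
python3 - <<'E'
from h import *
from scipy.optimize import least_squares
Z=np.load("cloud.npz"); yaw=.128; V0=np.array([.508,.2795,0]); Rv=R.from_euler('z',yaw).as_matrix()
for n in ["scene","side"]:
    P,c,uv=Z[n+"p"],Z[n+"c"].astype(int),Z[n+"u"]; q=(P-V0)@Rv
    m=(q[:,2]>.174)&(q[:,2]<.21)&(q[:,0]>.01)&(q[:,0]<.08)&(q[:,1]>-.12)&(q[:,1]<.04)
    B=q[m]; dark=c[m].max(1)<60; D=B[dark]
    print(n,len(B),len(D),"y range all",np.percentile(B[:,1],[0,2,98,100]).round(3),"dark",np.percentile(D[:,1],[0,2,98,100]).round(3))
    g=lambda x:np.hypot(D[:,0]-x[0]-x[2]*(D[:,1]+.05),D[:,2]-x[1])-.009
    x=least_squares(g,[.045,.188,0],loss='soft_l1',f_scale=.002).x; print("  bar x,z,slope",x.round(4))
    m=(q[:,2]>.14)&(q[:,2]<.2)&(q[:,0]<-.012)&(q[:,0]>-.06)&(q[:,1]>.03)&(q[:,1]<.1)
    T=q[m]; print("  tab n",len(T),"x",np.percentile(T[:,0],[0,3,97,100]).round(4)); A=np.polyfit(T[:,2],T[:,1],1); print("  y(z): slope",A[0].round(3),"at .169",np.polyval(A,.169).round(4),"at .13",np.polyval(A,.13).round(4),"zmax",T[:,2].max())
    m=(q[:,2]>.118)&(q[:,2]<.148)&(q[:,0]>-.012)&(q[:,0]<.012)&(q[:,1]>-.03)&(q[:,1]<.12); T=q[m]; print("  bbar",T.mean(0).round(3),np.percentile(T[:,1],[1,99]).round(3),np.percentile(T[:,0],[1,99]).round(3))
E
```

```text
scene 180 135 y range all [-0.101 -0.099  0.003  0.016] dark [-0.101 -0.09  -0.003  0.003]
  bar x,z,slope [0.0402 0.1888 0.0155]
  tab n 63 x [-0.0443 -0.0416 -0.0182 -0.0172]
  y(z): slope -0.452 at .169 0.057 at .13 0.0746 zmax 0.18759467110395062
  bbar [0.001 0.03  0.137] [-0.023  0.087] [-0.011  0.009]
side 122 22 y range all [-0.105 -0.102  0.009  0.018] dark [-0.082 -0.081 -0.008 -0.007]
  bar x,z,slope [0.0414 0.2007 0.0161]
  tab n 56 x [-0.0442 -0.0424 -0.0191 -0.0183]
  y(z): slope -0.479 at .169 0.0562 at .13 0.0748 zmax 0.18655114658776875
  bbar [-0.001  0.03   0.137] [-0.026  0.082] [-0.011  0.012]
```

```bash
cat >> kin.py <<'E'
N=np.array([
[-0.056,-0.202,0.423,2.116,-0.34,0.411,-1.026,0.5994,-0.2248,0.2901],
[-0.176,0.314,1.073,1.776,-1.159,1.374,0.286,0.5925,-0.238,0.2917],
[0.18,0.662,0.837,1.363,-1.153,1.896,0.66,0.5836,-0.2369,0.2767],
[0.19,0.732,0.811,1.451,-1.162,1.816,0.789,0.5776,-0.2386,0.1949],
[0.322,0.831,0.803,1.354,-1.131,1.846,0.869,0.5504,-0.3156,0.1589]])
SS=np.vstack([S[:,:10],N])
def _f(l): 
    LL=np.r_[l[:4],0,l[4],l[5],l[6],l[7],l[8],l[9],0]
    return np.concatenate([fk(s,LL,SG)[0]-s[7:10] for s in SS])
_o=least_squares(_f,[.258,.449,.49,.352,0,0,-.046,0,0,0],x_scale=.1)
_l=_o.x; L=np.r_[_l[:4],0,_l[4],_l[5],_l[6],_l[7],_l[8],_l[9],0]
E
cat >> h.py <<'E'
V0=np.array([.508,.2795,0]); RV=R.from_euler('z',.128).as_matrix()
def W(v): return V0+RV@np.array(v,float)
def catchR(al=30,s=1):
    a=np.radians(al); return tool(RV@[np.sin(a),0,-np.cos(a)],RV@[0,s,0])
def leverR(al=0,s=1):
    a=np.radians(al); return tool(RV@[np.sin(a),0,-np.cos(a)],RV@[s*np.cos(a),0,s*np.sin(a)])
E
python3 - <<'E'
from kin import *
from h import *
print(L.round(4),np.abs(_o.fun).max())
p0,R0,s=pose();q0=np.array(s["joint_positions"])
print(FK(q0)[0],p0)
mid=(LO+HI)/2; rng=np.random.default_rng(1)
def best(p,M,n=25):
    b=[]
    for k in range(n):
        q,e,a=ik(p,M,rng.uniform(LO,HI),w=2e-3,mid=mid)
        if e<.004 and a<.03: b.append((np.min(np.r_[q-LO,HI-q]/np.r_[HI-LO,HI-LO]),q))
    b.sort(key=lambda t:-t[0]); return b[:1]
for s_ in (1,-1):
    for al in (20,35): print("catch",s_,al,best(W([-.031,.06,.15]),catchR(al,s_).as_matrix()))
    for x in (.04,-.064):
        for al in (-15,0,20): print("lever",s_,x,al,best(W([x,-.047,.17]),leverR(al,s_).as_matrix()))
E
```

```text
Traceback (most recent call last):
NameError: name '_o' is not defined. Did you mean: 'go'?
```

```bash
cat > ikb.py <<'E'
from kin import *
from h import *
import kin
mid=(LO+HI)/2; rng=np.random.default_rng(1)
def best(p,M,n=25):
    b=[]
    for k in range(n):
        q,e,a=ik(p,M,rng.uniform(LO,HI),w=2e-3,mid=mid)
        if e<.004 and a<.03: b.append((round(np.min(np.r_[q-LO,HI-q]/np.r_[HI-LO,HI-LO]),3),q.round(2)))
    b.sort(key=lambda t:-t[0]); return b[:1]
E
python3 - <<'E'
from ikb import *
print(kin.L.round(4),np.abs(kin._o.fun).max())
p0,R0,s=pose();q0=np.array(s["joint_positions"])
print(FK(q0)[0],p0)
for s_ in (1,-1):
    for al in (20,35): print("catch",s_,al,best(W([-.031,.06,.15]),catchR(al,s_).as_matrix()))
    for x in (.04,-.064):
        for al in (-15,0,20): print("lever",s_,x,al,best(W([x,-.047,.17]),leverR(al,s_).as_matrix()))
E
```

```text
[ 2.580e-01  4.487e-01  4.896e-01  3.519e-01  0.000e+00  4.000e-04
 -1.000e-04 -2.190e-02 -2.350e-02 -3.000e-04  1.000e-04  0.000e+00] 0.0003965776765608945
[ 0.54934503 -0.31952721  0.16079306] [ 0.5493243  -0.31952079  0.16082977]
catch 1 20 [(np.float64(0.216), array([-0.14,  0.14, -0.73,  1.93,  0.43,  0.88,  0.61]))]
catch 1 35 [(np.float64(0.129), array([-0.37,  0.03, -0.59,  2.13,  0.75,  0.7 ,  0.22]))]
lever 1 0.04 -15 [(np.float64(0.247), array([-0.02,  0.59, -0.62,  1.32,  0.21,  1.57, -0.5 ]))]
lever 1 0.04 0 [(np.float64(0.262), array([-0.01,  0.38, -0.59,  1.57,  0.22,  1.26, -0.51]))]
lever 1 0.04 20 [(np.float64(0.235), array([-0.13,  0.12, -0.47,  1.89,  0.27,  0.85, -0.6 ]))]
lever 1 -0.064 -15 [(np.float64(0.236), array([-0.04,  0.35, -0.56,  1.62,  0.07,  1.46, -0.48]))]
lever 1 -0.064 0 [(np.float64(0.235), array([-0.12,  0.13, -0.46,  1.83,  0.06,  1.2 , -0.48]))]
lever 1 -0.064 20 [(np.float64(0.138), array([-0.32, -0.11, -0.34,  2.11,  0.18,  0.85, -0.63]))]
catch -1 20 [(np.float64(0.02), array([-0.4 ,  0.11, -0.46,  1.94,  0.37,  0.86, -2.5 ]))]
catch -1 35 []
lever -1 0.04 -15 [(np.float64(0.032), array([ 0.31,  0.94, -1.38,  1.3 ,  0.72,  1.76,  2.33]))]
lever -1 0.04 0 [(np.float64(0.018), array([ 0.46,  0.77, -1.42,  1.55,  0.76,  1.48,  2.28]))]
lever -1 0.04 20 [(np.float64(0.018), array([ 0.64,  0.43, -1.42,  1.86,  0.74,  1.01,  2.23]))]
lever -1 -0.064 -15 [(np.float64(0.018), array([ 0.48,  0.76, -1.42,  1.59,  0.55,  1.62,  2.28]))]
lever -1 -0.064 0 [(np.float64(0.018), array([ 0.63,  0.45, -1.42,  1.8 ,  0.46,  1.3 ,  2.36]))]
lever -1 -0.064 20 [(np.float64(0.024), array([-0.54, -0.12, -0.13,  2.12,  0.22,  0.85,  2.48]))]
```

```bash
python3 - <<'E'
from ikb import *
print(W([-.031,.02,.33])); go(W([-.031,.02,.33]),catchR(25,1),grasp=False)
go([.53,-.25,.38],catchR(10,1),grasp=False)
E
```

```text
[0.47470059 0.29537921 0.33      ]
turn [ -44.3  -23.  -119.5] shift [-0.2713 -0.5043  0.2904] rows 12.1
  row 1 [-3.7 -1.9 -9.9] [-0.022 -0.042  0.024]
  row 2 [ -7.3  -3.8 -19.7] [-0.045 -0.083  0.048]
  row 3 [-11.   -5.7 -29.6] [-0.067 -0.125  0.072]
  row 4 [-14.6  -7.6 -39.5] [-0.09  -0.167  0.096]
  row 5 [-18.3  -9.5 -49.4] [-0.112 -0.208  0.12 ]
turn [ -35.4  -37.7 -113.5] shift [-0.0412 -0.2004 -0.1067] rows 11.7
  row 1 [-3.  -3.2 -9.7] [-0.004 -0.017 -0.009]
  row 2 [ -6.1  -6.5 -19.5] [-0.007 -0.034 -0.018]
  row 3 [ -9.1  -9.7 -29.2] [-0.011 -0.052 -0.027]
  row 4 [-12.1 -12.9 -38.9] [-0.014 -0.069 -0.037]
  row 5 [-15.2 -16.2 -48.7] [-0.018 -0.086 -0.046]
```

>>> carry_out(increments="0 0 0 0 -0.015 -0.035 0.06; -5 -5 -15 -0.005 -0.045 -0.06 0.03; -9 -9 -25 -0.01 -0.07 -0.08 0; -12 -12 -35 -0.015 -0.095 -0.09 0; -14 -15 -45 -0.02 -0.12 -0.1 0")

```text
time: 14.22
ee_pos: [0.5332, -0.3047, 0.3183]
eef_rot: [0.942, 0.198, 0.073, -0.262]
ft_force: [0.0, 0.2, 0.1]
width: 0.0455
```

```bash
python3 - <<'E'
from ikb import *
st(); go(W([-.031,.02,.34]),catchR(25,1),grasp=False)
go([.53,-.1,.38],catchR(10,1),grasp=False)
E
```

```text
t 14.22 q [ 0.215  0.629  0.828  1.143 -0.816  1.963  1.295] p [ 0.5332 -0.3047  0.3183] z [ 0.035  0.523 -0.852] x [0.911 0.335 0.242] F [0.  0.2 0.1] w 0.0455
turn [-35.6 -14.5 -77.8] shift [ 0.153  -0.5047  0.2931] rows 9.7
  row 1 [-3.7 -1.5 -8.1] [ 0.016 -0.052  0.03 ]
  row 2 [ -7.4  -3.  -16.1] [ 0.032 -0.105  0.061]
  row 3 [-11.1  -4.5 -24.2] [ 0.048 -0.157  0.091]
  row 4 [-14.8  -6.  -32.2] [ 0.063 -0.209  0.121]
  row 5 [-18.4  -7.5 -40.3] [ 0.079 -0.261  0.152]
turn [-23.  -24.2 -74.3] shift [ 0.0806 -0.1905  0.0543] rows 7.6
  row 1 [-3.  -3.2 -9.8] [ 0.011 -0.025  0.007]
  row 2 [ -6.1  -6.4 -19.5] [ 0.021 -0.05   0.014]
  row 3 [ -9.1  -9.5 -29.3] [ 0.032 -0.075  0.021]
  row 4 [-12.1 -12.7 -39. ] [ 0.042 -0.1    0.029]
  row 5 [-15.1 -15.9 -48.8] [ 0.053 -0.125  0.036]
```

>>> carry_out(increments="-3 -3 -9.5 0.012 -0.03 0.004 0; -6 -6 -19 0.024 -0.06 0.01 0; -9 -9 -28 0.036 -0.09 0.018 0; -12 -12 -38 0.048 -0.12 0.027 0; -15 -15 -47 0.06 -0.15 0.036 0")

```text
time: 14.85
ee_pos: [0.527, -0.1479, 0.3727]
eef_rot: [0.811, 0.578, 0.076, -0.061]
ft_force: [-0.1, 0.0, 0.4]
width: 0.0018
```

```bash
python3 - <<'E'
from ikb import *
st(); go(W([-.031,.02,.32]),catchR(25,1),grasp=False)
E
```

```text
t 14.85 q [-0.352  0.143  0.766  1.44  -0.293  1.623  1.636] p [ 0.527  -0.1479  0.3727] z [ 0.053  0.187 -0.981] x [0.321 0.927 0.194] F [-0.1  0.   0.4] w 0.0018
turn [-22.5  -5.2 -28.3] shift [ 0.3838 -0.1931  0.1317] rows 7.2
  row 1 [-3.1 -0.7 -3.9] [ 0.053 -0.027  0.018]
  row 2 [-6.3 -1.4 -7.9] [ 0.107 -0.054  0.037]
  row 3 [ -9.4  -2.2 -11.8] [ 0.16  -0.081  0.055]
  row 4 [-12.5  -2.9 -15.7] [ 0.214 -0.107  0.073]
  row 5 [-15.7  -3.6 -19.7] [ 0.267 -0.134  0.092]
```

>>> carry_out(increments="-3 -1 -4 0.053 -0.027 0.008 0; -6 -2 -8 0.107 -0.054 0.017 0; -9 -2 -12 0.16 -0.081 0.03 0; -13 -3 -16 0.214 -0.107 0.045 0; -16 -4 -20 0.267 -0.134 0.07 0")

```text
time: 15.48
ee_pos: [0.4897, 0.1556, 0.3593]
eef_rot: [0.7, 0.695, 0.139, 0.087]
ft_force: [1.4, 0.5, 0.2]
width: 0.0003
```

```bash
python3 - <<'E'
from ikb import *
st(); go(W([-.031,.015,.26]),catchR(28,1),grasp=False)
E
```

```text
t 15.47 q [-0.748 -0.234  0.247  1.8    0.153  1.253  1.039] p [0.4897 0.1556 0.3593] z [ 0.316  0.071 -0.946] x [-0.003  0.997  0.074] F [1.4 0.5 0.2] w 0.0003
turn [-9.3 -1.1 -8.2] shift [ 0.1272 -0.0476  0.099 ] rows 2.7
  row 1 [-1.9 -0.2 -1.6] [ 0.025 -0.01   0.02 ]
  row 2 [-3.7 -0.4 -3.3] [ 0.051 -0.019  0.04 ]
  row 3 [-5.6 -0.6 -4.9] [ 0.076 -0.029  0.059]
  row 4 [-7.4 -0.9 -6.6] [ 0.102 -0.038  0.079]
  row 5 [-9.3 -1.1 -8.2] [ 0.127 -0.048  0.099]
```

>>> carry_out(increments="-2 0 -2 0.03 -0.01 0.01 0; -4 0 -4 0.06 -0.02 0.03 0; -6 -1 -5 0.09 -0.032 0.055 0; -8 -1 -7 0.115 -0.042 0.078 0; -9 -1 -8 0.127 -0.048 0.099 0")

```text
time: 16.1
ee_pos: [0.4747, 0.2908, 0.2594]
eef_rot: [0.642, 0.728, 0.181, 0.158]
ft_force: [0.7, -0.6, 0.3]
width: 0.0007
```

```bash
python3 - <<'E'
from ikb import *
st(); p0,R0,s=pose(); print("valve frame tcp",(RV.T@(p0-V0)).round(4))
go(W([-.031,.015,.155]),catchR(28,1),grasp=False)
for n in ["scene","side","wrist"]:
    E=r.camera_model(n)["extrinsics"]; p,d=r.camera(n); np.savez(n+"13.npz",p=p,d=d,E=E)
    if n=="scene": p=cv2.resize(p[90:215,280:400],None,fx=5,fy=5,interpolation=cv2.INTER_CUBIC)
    if n=="side": p=cv2.resize(p[90:215,190:310],None,fx=5,fy=5,interpolation=cv2.INTER_CUBIC)
    cv2.imwrite(f"pics/{n}13.png",p)
E
```

```text
t 16.1 q [-0.836 -0.14   0.012  1.983  0.377  0.949  0.705] p [0.4747 0.2908 0.2594] z [ 0.462  0.061 -0.885] x [-0.125  0.992  0.003] F [ 0.7 -0.6  0.3] w 0.0007
valve frame tcp [-0.0316  0.0155  0.2594]
turn [-0.2 -0.1 -0.2] shift [-0.0007 -0.0481  0.0927] rows 1.7
  row 1 [-0. -0. -0.] [-0.    -0.01   0.019]
  row 2 [-0.1 -0.  -0.1] [-0.    -0.019  0.037]
  row 3 [-0.1 -0.  -0.1] [-0.    -0.029  0.056]
  row 4 [-0.2 -0.1 -0.1] [-0.001 -0.038  0.074]
  row 5 [-0.2 -0.1 -0.2] [-0.001 -0.048  0.093]
```

View pics/scene13.png

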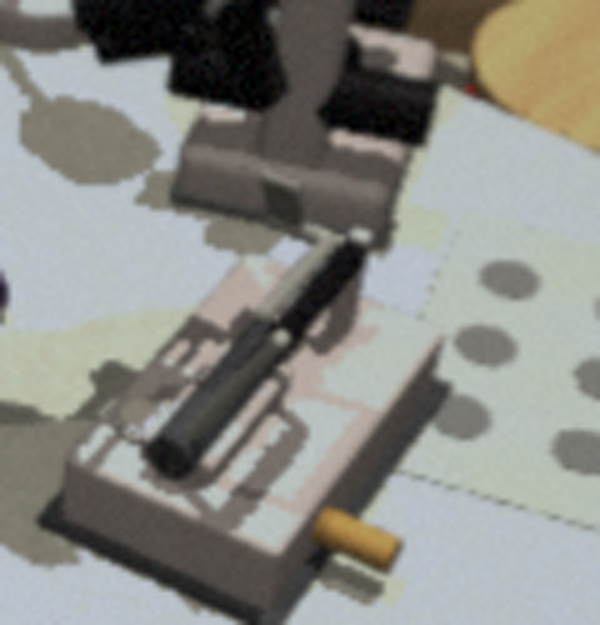

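View pics/side13.png

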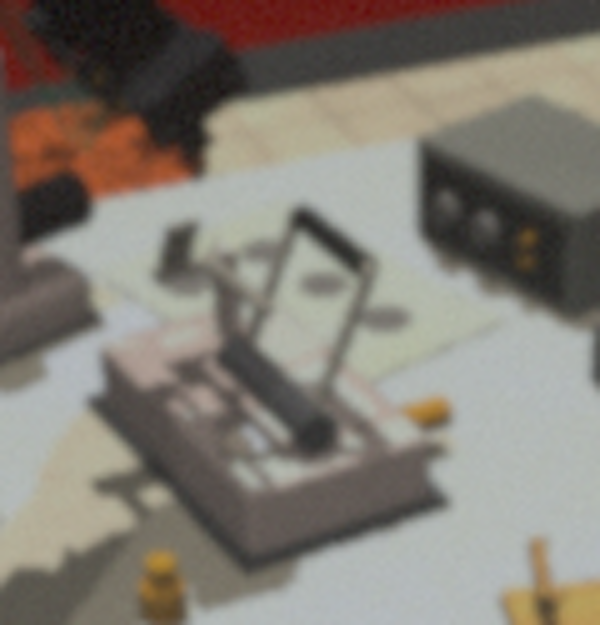

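View pics/wrist13.png

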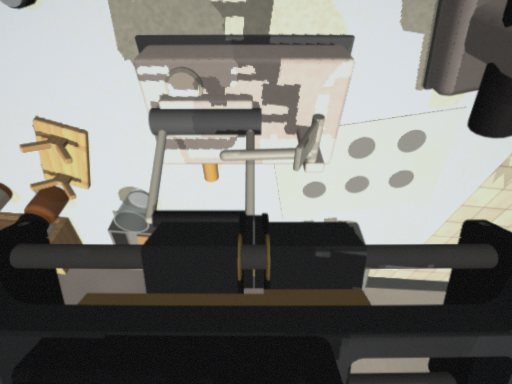

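```bash
python3 - <<'E'
from ikb import *
print(onz("scene",[[316,127],[360,132],[345,60],[320,70],[290,92]],0.0).round(3))
Z=np.load("cloud.npz")
for n in ("scene","side"):
    P=Z[n+"p"]; m=(P[:,0]>.2)&(P[:,0]<.75)&(P[:,1]>.42)&(P[:,1]<.75)&(P[:,2]>.05)&(P[:,2]<.6)
    for lo in (.05,.1,.2,.3): 
        q=P[m&(P[:,2]>=lo)&(P[:,2]<lo+.1)]; print(n,lo,len(q),q.min(0).round(2) if len(q) else "",q.max(0).round(2) if len(q) else "")
E
```

```text
[[0.299 0.492 0.   ]
 [0.441 0.578 0.   ]
 [0.093 1.011 0.   ]
 [0.061 0.854 0.   ]
 [0.074 0.617 0.   ]]
scene 0.05 1457 [0.24 0.47 0.05] [0.75 0.71 0.15]
scene 0.1 1123 [0.25 0.47 0.1 ] [0.46 0.71 0.2 ]
scene 0.2 959 [0.2  0.48 0.2 ] [0.4  0.64 0.3 ]
scene 0.3 1592 [0.2  0.47 0.3 ] [0.35 0.69 0.4 ]
side 0.05 1315 [0.24 0.47 0.05] [0.47 0.72 0.15]
side 0.1 1023 [0.25 0.47 0.1 ] [0.47 0.72 0.2 ]
side 0.2 893 [0.2  0.48 0.2 ] [0.4  0.64 0.3 ]
side 0.3 962 [0.2  0.47 0.3 ] [0.34 0.69 0.4 ]
```

```bash
cat >> h.py <<'E'
def cR(dx=.45,dy=.42):
    return tool(RV@[dx,dy,-np.sqrt(1-dx*dx-dy*dy)],RV@[0,1,0])
E
python3 - <<'E'
from ikb import *
p0,R0,s=pose();q=np.array(s["joint_positions"])
for dx,dy in ((.4,.35),(.4,.5)):
  for v in ([-.031,.015,.26],[-.031,.012,.155],[-.031,.06,.153],[-.031,.1,.15]):
    qq,e,a=ik(W(v),cR(dx,dy).as_matrix(),q,w=1e-2); print(dx,dy,v,qq.round(2),round(e,4),round(a,3)); 
go(W([-.031,.012,.24]),cR(.4,.4),grasp=False)
E
```

```text
0.4 0.35 [-0.031, 0.015, 0.26] [-0.94 -0.25  0.36  2.08 -0.09  0.76  1.26] 0.0 0.0
0.4 0.35 [-0.031, 0.012, 0.155] [-0.88 -0.12  0.35  2.22 -0.26  0.52  1.45] 0.0 0.0
0.4 0.35 [-0.031, 0.06, 0.153] [-0.83 -0.07  0.2   2.18 -0.22  0.48  1.31] 0.0 0.0
0.4 0.35 [-0.031, 0.1, 0.15] [-0.8  -0.02  0.09  2.14 -0.16  0.46  1.19] 0.0 0.0
0.4 0.5 [-0.031, 0.015, 0.26] [-1.28 -0.39  0.74  2.16 -0.11  0.66  1.4 ] 0.0 0.0
0.4 0.5 [-0.031, 0.012, 0.155] [-0.99 -0.13  0.59  2.28 -0.71  0.5   2.  ] 0.0 0.0
0.4 0.5 [-0.031, 0.06, 0.153] [-0.87 -0.07  0.36  2.25 -0.75  0.44  1.93] 0.0 0.0
0.4 0.5 [-0.031, 0.1, 0.15] [-0.8  -0.03  0.2   2.22 -0.74  0.39  1.84] 0.0 0.0
turn [ 1.8 23.6  0.1] shift [-0.002  -0.0084  0.0175] rows 2.2
  row 1 [0.4 4.7 0. ] [-0.    -0.002  0.003]
  row 2 [0.7 9.4 0. ] [-0.001 -0.003  0.007]
  row 3 [ 1.1 14.2  0.1] [-0.001 -0.005  0.01 ]
  row 4 [ 1.4 18.9  0.1] [-0.002 -0.007  0.014]
  row 5 [ 1.8 23.6  0.1] [-0.002 -0.008  0.017]
```

>>> carry_out(increments="0 5 0 0 -0.002 0.003 0; 1 10 0 0 -0.003 0.007 0; 1 15 0 -0.001 -0.005 0.01 0; 2 19 0 -0.002 -0.007 0.014 0; 2 22.5 0 -0.002 -0.008 0.017 0")

```text
time: 16.88
ee_pos: [0.4774, 0.286, 0.2428]
eef_rot: [0.599, 0.746, 0.291, 0.001]
ft_force: [-0.0, 0.4, -0.2]
width: 0.0006
```

```bash
python3 - <<'E'
from ikb import *
st(); p0,R0,s=pose(); print("valve frame tcp",(RV.T@(p0-V0)).round(4))
go(W([-.031,.012,.157]),cR(.4,.38),grasp=False)
E
```

```text
t 16.88 q [-0.886 -0.236  0.357  2.12  -0.195  0.699  1.389] p [0.4774 0.286  0.2428] z [ 0.349  0.433 -0.831] x [-0.283  0.894  0.347] F [-0.   0.4 -0.2] w 0.0006
valve frame tcp [-0.0295  0.0103  0.2428]
turn [ 0.2 -0.3  0. ] shift [-0.028  -0.0387  0.0713] rows 1.4
  row 1 [ 0.  -0.1  0. ] [-0.006 -0.008  0.014]
  row 2 [ 0.1 -0.1  0. ] [-0.011 -0.015  0.029]
  row 3 [ 0.1 -0.2  0. ] [-0.017 -0.023  0.043]
  row 4 [ 0.1 -0.3  0. ] [-0.022 -0.031  0.057]
  row 5 [ 0.2 -0.3  0. ] [-0.028 -0.039  0.071]
```

>>> carry_out(increments="0 0 0 -0.006 -0.008 0.014 0; 0 0 0 -0.011 -0.016 0.029 0; 0 0 0 -0.017 -0.024 0.043 0; 0 0 0 -0.022 -0.032 0.057 0; 0 0 0 -0.028 -0.039 0.071 0")

```text
time: 17.5
ee_pos: [0.4753, 0.2871, 0.1567]
eef_rot: [0.599, 0.746, 0.291, 0.001]
ft_force: [-0.7, 1.1, 0.4]
width: 0.0003
```

```bash
python3 - <<'E'
from ikb import *
st(); p0,R0,s=pose(); print("valve frame tcp",(RV.T@(p0-V0)).round(4))
go(W([-.031,.06,.155]),cR(.4,.38),grasp=False)
for n in ["side","wrist"]:
    p,d=r.camera(n)
    if n=="side": p=cv2.resize(p[90:215,190:310],None,fx=5,fy=5,interpolation=cv2.INTER_CUBIC)
    cv2.imwrite(f"pics/{n}14.png",p)
E
```

```text
t 17.5 q [-0.938 -0.137  0.431  2.236 -0.336  0.503  1.546] p [0.4753 0.2871 0.1567] z [ 0.349  0.433 -0.831] x [-0.283  0.894  0.347] F [-0.7  1.1  0.4] w 0.0003
valve frame tcp [-0.0314  0.0118  0.1567]
turn [ 0.2 -0.3  0. ] shift [ 0.0439 -0.0004  0.0201] rows 0.8
  row 1 [ 0.  -0.1  0. ] [ 0.009 -0.     0.004]
  row 2 [ 0.1 -0.1  0. ] [ 0.018 -0.     0.008]
  row 3 [ 0.1 -0.2  0. ] [ 0.026 -0.     0.012]
  row 4 [ 0.1 -0.2  0. ] [ 0.035 -0.     0.016]
  row 5 [ 0.2 -0.3  0. ] [ 0.044 -0.     0.02 ]
```

View pics/side14.png

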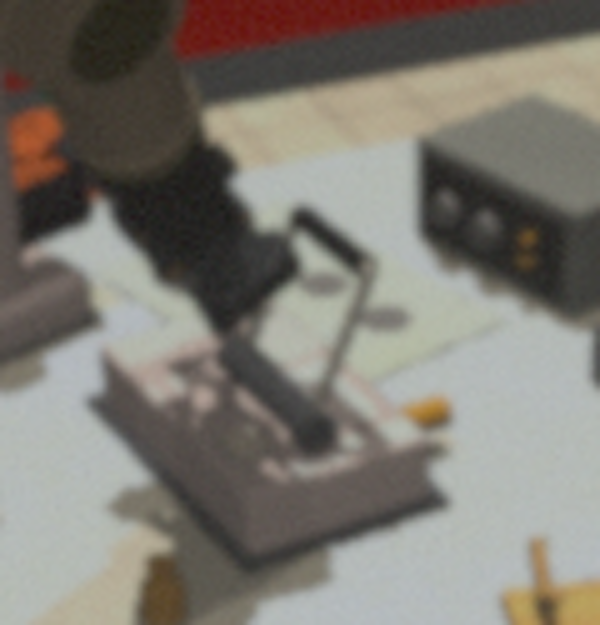

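View pics/wrist14.png

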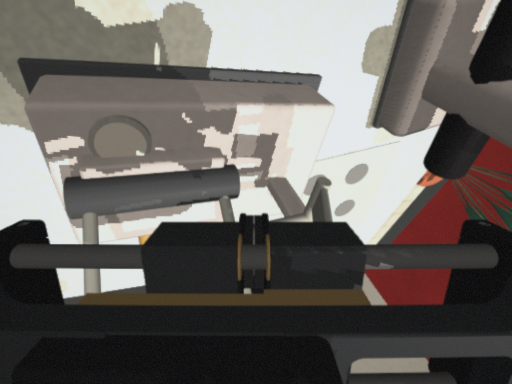

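The closed fingers sit just to the -y side of the tab (tab at wrist ~(320,205)). Pushing +y.

>>> carry_out(increments="0 0 0 0.01 0 0.004 0; 0 0 0 0.021 0 0.009 0; 0 0 0 0.032 0 0.014 0; 0 0 0 0.042 0 0.019 0; 0 0 0 0.052 0 0.024 0")

```text
time: 18.23
ee_pos: [0.4683, 0.344, 0.1533]
eef_rot: [0.599, 0.746, 0.289, 0.001]
ft_force: [-0.3, -4.3, 3.3]
width: 0.0002
```

```bash
python3 - <<'E'
from ikb import *
st(); p0,R0,s=pose(); print("valve frame tcp",(RV.T@(p0-V0)).round(4))
go(W([-.031,.095,.155]),cR(.4,.38),grasp=False)
for n in ["side","wrist"]:
    p,d=r.camera(n)
    if n=="side": p=cv2.resize(p[90:215,190:310],None,fx=5,fy=5,interpolation=cv2.INTER_CUBIC)
    cv2.imwrite(f"pics/{n}15.png",p)
E
```

```text
t 18.23 q [-0.973 -0.073  0.342  2.195 -0.279  0.461  1.379] p [0.4683 0.344  0.1533] z [ 0.348  0.431 -0.833] x [-0.282  0.895  0.346] F [-0.3 -4.3  3.3] w 0.0002
valve frame tcp [-0.0312  0.069   0.1533]
turn [ 0.  -0.2 -0. ] shift [0.0246 0.0009 0.0086] rows 0.4
  row 1 [ 0. -0. -0.] [0.005 0.    0.002]
  row 2 [ 0.  -0.1 -0. ] [0.01  0.    0.003]
  row 3 [ 0.  -0.1 -0. ] [0.015 0.001 0.005]
  row 4 [ 0.  -0.1 -0. ] [0.02  0.001 0.007]
  row 5 [ 0.  -0.2 -0. ] [0.025 0.001 0.009]
```

View pics/side15.png

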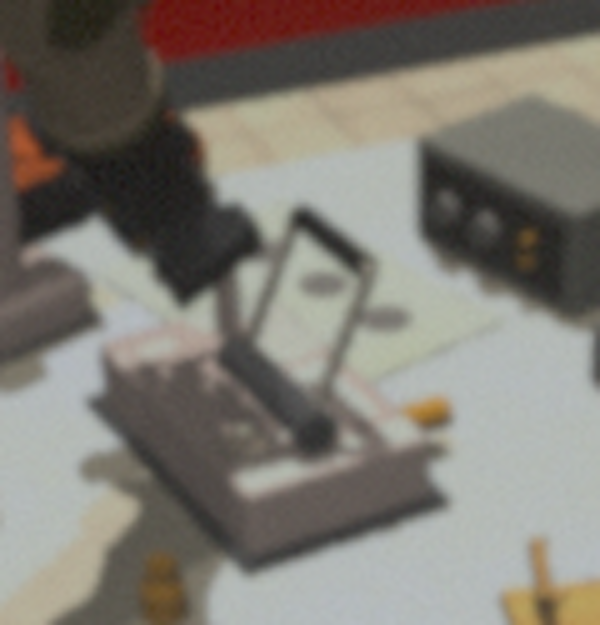

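View pics/wrist15.png

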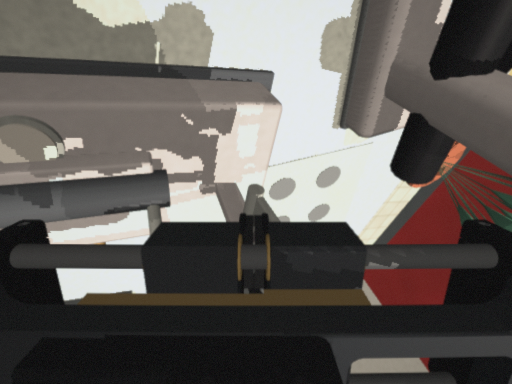

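>>> carry_out(increments="0 0 0 0.008 0 0.003 0; 0 0 0 0.016 0 0.006 0; 0 0 0 0.024 0 0.01 0; 0 0 0 0.03 0 0.014 0; 0 0 0 0.036 0 0.018 0")

```text
time: 18.95
ee_pos: [0.465, 0.3823, 0.1504]
eef_rot: [0.6, 0.746, 0.288, 0.001]
ft_force: [-16.9, -49.6, 35.0]
width: 0.0003
```

```bash
python3 - <<'E'
from ikb import *
st(); p0,R0,s=pose(); print("valve frame tcp",(RV.T@(p0-V0)).round(4))
go(W([-.031,.105,.148]),cR(.4,.38),grasp=False)
for n in ["side","wrist"]:
    p,d=r.camera(n)
    if n=="side": p=cv2.resize(p[90:215,190:310],None,fx=5,fy=5,interpolation=cv2.INTER_CUBIC)
    cv2.imwrite(f"pics/{n}16.png",p)
E
```

```text
t 18.95 q [-1.002 -0.021  0.297  2.157 -0.228  0.439  1.263] p [0.465  0.3823 0.1504] z [ 0.348  0.429 -0.834] x [-0.28   0.896  0.344] F [-16.9 -49.6  35. ] w 0.0003
valve frame tcp [-0.0296  0.1075  0.1504]
turn [-0.  -0.  -0.1] shift [-0.0029 -0.0023  0.0005] rows 0.1
  row 1 [-0. -0. -0.] [-0.001 -0.     0.   ]
  row 2 [-0. -0. -0.] [-0.001 -0.001  0.   ]
  row 3 [-0. -0. -0.] [-0.002 -0.001  0.   ]
  row 4 [-0. -0. -0.] [-0.002 -0.002  0.   ]
  row 5 [-0.  -0.  -0.1] [-0.003 -0.002  0.   ]
```

View pics/side16.png

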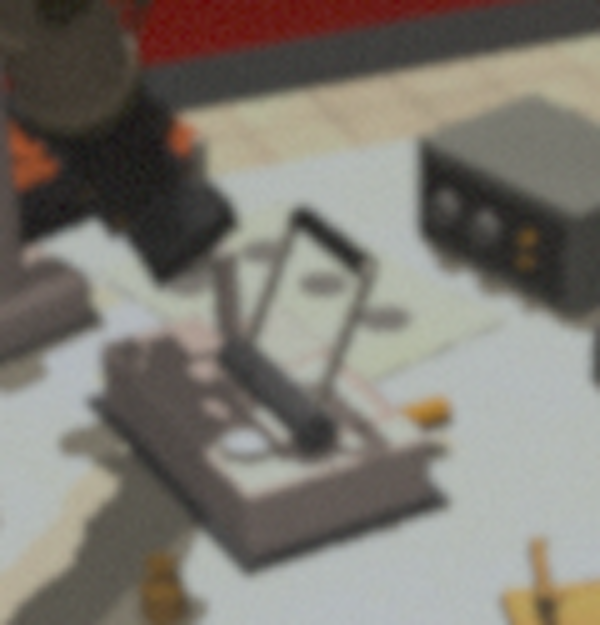

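View pics/wrist16.png

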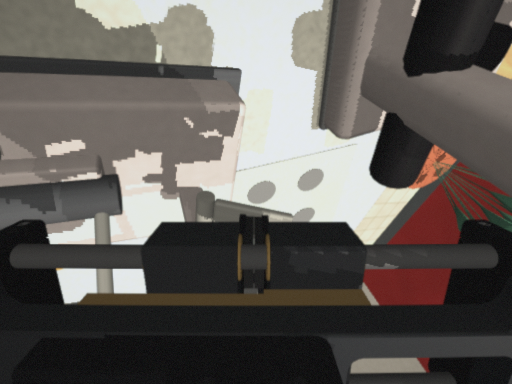

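The tab hit its stop and lies over to +y (wrist (215–290,208)); the blocking bar stands upright. Backing off.

>>> carry_out(increments="0 0 0 -0.005 0 -0.004 0; 0 0 0 -0.01 0.005 -0.02 0; 0 0 0 -0.012 0.012 -0.05 0; 0 0 0 -0.015 0.02 -0.08 0; 0 0 0 -0.015 0.03 -0.11 0")

```text
time: 19.68
ee_pos: [0.4575, 0.324, 0.2519]
eef_rot: [0.6, 0.746, 0.288, 0.001]
ft_force: [0.7, 0.4, 1.2]
width: 0.0004
```

```bash
python3 - <<'E'
from ikb import *
st(); p0,R0,s=pose(); print("valve frame tcp",(RV.T@(p0-V0)).round(4))
go(W([.0405,-.047,.30]),leverR(0,1))
for n in ["side","wrist","scene"]:
    E=r.camera_model(n)["extrinsics"]; p,d=r.camera(n); np.savez(n+"17.npz",p=p,d=d,E=E)
    if n=="side": p=cv2.resize(p[90:215,190:310],None,fx=5,fy=5,interpolation=cv2.INTER_CUBIC)
    cv2.imwrite(f"pics/{n}17.png",p)
E
```

```text
t 19.68 q [-0.942 -0.24   0.3    2.105 -0.112  0.701  1.223] p [0.4575 0.324  0.2519] z [ 0.348  0.429 -0.834] x [-0.28   0.896  0.344] F [0.7 0.4 1.2] w 0.0004
valve frame tcp [-0.0444  0.0505  0.2519]
turn [  2.5 -37.5  92.1] shift [-0.0939  0.0894 -0.0278] rows 9.3
  row 1 [ 0.3 -4.   9.9] [-0.01   0.01  -0.003]
  row 2 [ 0.5 -8.1 19.8] [-0.02   0.019 -0.006]
  row 3 [  0.8 -12.1  29.7] [-0.03   0.029 -0.009]
  row 4 [  1.1 -16.1  39.6] [-0.04   0.038 -0.012]
  row 5 [  1.4 -20.2  49.5] [-0.051  0.048 -0.015]
```

View pics/side17.png

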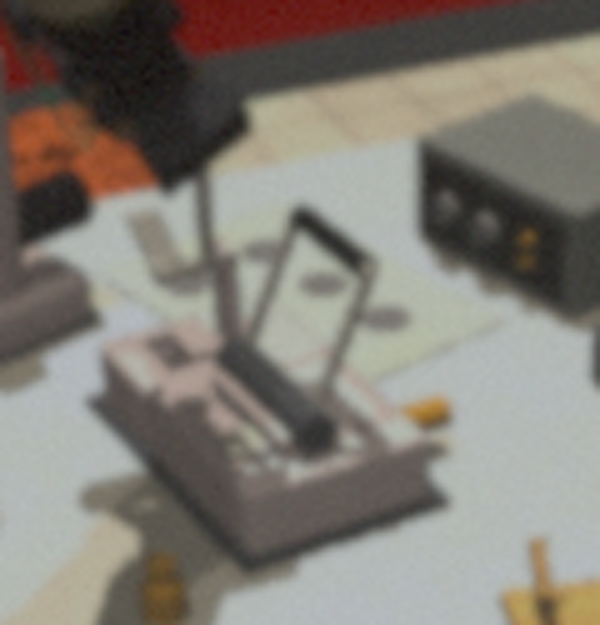

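View pics/wrist17.png

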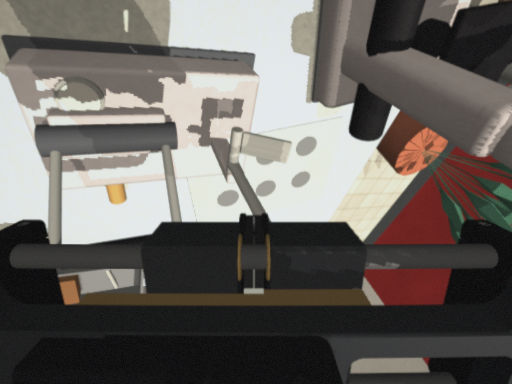

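```bash
python3 - <<'E'
from ikb import *
for n in ("side","scene","wrist"):
    f=np.load(n+"17.npz");d=f["d"];vv,uu=np.mgrid[0:384,0:512];uv=np.c_[uu.ravel(),vv.ravel()];P=depthpts(n,uv,d,f["E"]);q=(P-V0)@RV
    m=(d.ravel()>0)&(q[:,0]>-.042)&(q[:,0]<-.02)&(q[:,1]>.088)&(q[:,1]<.15)&(q[:,2]>.125)&(q[:,2]<.2)
    T=q[m]; print(n,len(T)); 
    if len(T)>5: A=np.polyfit(T[:,1],T[:,2],1); print(" slope",A[0]," elev rad",np.arctan(A[0]),"catch ~",1.6-(np.arctan(A[0])-.5), T.min(0).round(3),T.max(0).round(3))
E
```

```text
side 58
 slope 0.5578164332716897  elev rad 0.5088244978965167 catch ~ 1.5911755021034835 [-0.042  0.089  0.134] [-0.021  0.128  0.163]
scene 84
 slope 0.5015432896323706  elev rad 0.46488147839301797 catch ~ 1.6351185216069821 [-0.042  0.088  0.138] [-0.02  0.13  0.16]
wrist 791
 slope 0.5296905405313167  elev rad 0.48711695323254134 catch ~ 1.6128830467674589 [-0.042  0.088  0.133] [-0.02   0.128  0.159]
```

>>> carry_out(increments="0 0 0 0 0.01 -0.03 0; 0 -6 10 -0.01 0.03 -0.05 0.02; 0 -12 20 -0.02 0.045 -0.065 0.04; 1 -16 30 -0.03 0.055 -0.07 0.06; 1 -20 42 -0.045 0.065 -0.07 0.08")

```text
time: 20.45
ee_pos: [0.5047, 0.2622, 0.3239]
eef_rot: [0.851, 0.498, 0.167, 0.021]
ft_force: [-0.4, -0.7, -0.2]
width: 0.0327
```

```bash
python3 - <<'E'
from ikb import *
st(); p0,R0,s=pose(); print("valve frame tcp",(RV.T@(p0-V0)).round(4))
go(W([.0405,-.047,.29]),leverR(0,1))
E
```

```text
t 20.45 q [-0.762 -0.094  0.152  1.763  0.089  1.14   0.428] p [0.5047 0.2622 0.3239] z [ 0.305  0.132 -0.943] x [0.448 0.854 0.264] F [-0.4 -0.7 -0.2] w 0.0327
valve frame tcp [-0.0055 -0.0167  0.3239]
turn [  3.7 -19.8  52.9] shift [-0.0124  0.0431  0.0616] rows 5.3
  row 1 [ 0.7 -3.7 10. ] [-0.002  0.008  0.012]
  row 2 [ 1.4 -7.5 20. ] [-0.005  0.016  0.023]
  row 3 [  2.1 -11.2  30. ] [-0.007  0.024  0.035]
  row 4 [  2.8 -15.   40. ] [-0.009  0.033  0.047]
  row 5 [  3.5 -18.7  50. ] [-0.012  0.041  0.058]
```

>>> carry_out(increments="1 -4 10 -0.002 0.008 0.005 0.087; 1 -7.5 20 -0.005 0.016 0.012 0.087; 2 -11 30 -0.007 0.024 0.025 0.087; 3 -15 40 -0.009 0.033 0.04 0.087; 4 -19 50 -0.012 0.041 0.055 0.087")

```text
time: 21.08
ee_pos: [0.5505, 0.2394, 0.2759]
eef_rot: [0.996, 0.089, 0.004, -0.001]
ft_force: [1.2, 0.4, -0.1]
width: 0.0816
```

```bash
python3 - <<'E'
from ikb import *
from scipy.optimize import least_squares
st(); p0,R0,s=pose(); print("valve frame tcp",(RV.T@(p0-V0)).round(4))
go(W([.0405,-.047,.188]),leverR(0,1))
for n in ["side","wrist","scene"]:
    E=r.camera_model(n)["extrinsics"]; p,d=r.camera(n); np.savez(n+"18.npz",p=p,d=d,E=E)
    if n=="side": p=cv2.resize(p[90:215,190:310],None,fx=5,fy=5,interpolation=cv2.INTER_CUBIC)
    if n=="scene": p=cv2.resize(p[60:215,280:400],None,fx=4,fy=4,interpolation=cv2.INTER_CUBIC)
    cv2.imwrite(f"pics/{n}18.png",p)
    if n=="wrist": print(proj("wrist",[W([.0405,y,.189]) for y in (-.094,-.047,0)],E))
    vv,uu=np.mgrid[0:384,0:512];uv=np.c_[uu.ravel(),vv.ravel()];P=depthpts(n,uv,d,E);q=(P-V0)@RV;c=np.load(n+"18.npz")["p"].reshape(-1,3).astype(int)
    m=(d.ravel()>0)&(q[:,2]>.174)&(q[:,2]<.21)&(q[:,0]>.01)&(q[:,0]<.08)&(q[:,1]>-.09)&(q[:,1]<-.005)&(c.max(1)<60); D=q[m]
    if len(D)>20:
        x=least_squares(lambda x:np.hypot(D[:,0]-x[0],D[:,2]-x[1])-.009,[.042,.188],loss='soft_l1',f_scale=.002).x; print(n,len(D),"bar",x.round(4),np.percentile(D[:,1],[1,99]).round(3))
E
```

```text
t 21.07 q [-0.686  0.246  0.243  1.469 -0.057  1.425 -0.264] p [0.5505 0.2394 0.2759] z [ 0.009  0.002 -1.   ] x [0.984 0.177 0.009] F [ 1.2  0.4 -0.1] w 0.0816
valve frame tcp [ 0.037  -0.0452  0.2759]
turn [-0.1 -0.5  2.9] shift [0.0024 0.002  0.1067] rows 1.7
  row 1 [-0.  -0.1  0.6] [0.    0.    0.021]
  row 2 [-0.  -0.2  1.1] [0.001 0.001 0.043]
  row 3 [-0.  -0.3  1.7] [0.001 0.001 0.064]
  row 4 [-0.  -0.4  2.3] [0.002 0.002 0.085]
  row 5 [-0.1 -0.5  2.9] [0.002 0.002 0.107]
side 28 bar [0.0441 0.1932] [-0.082 -0.011]
[[253.44031855 234.17986749]
 [255.31588845 189.86462445]
 [257.39096595 140.78066964]]
wrist 1498 bar [0.0414 0.1876] [-0.088 -0.006]
scene 122 bar [0.0403 0.1889] [-0.089 -0.007]
```

View pics/side18.png

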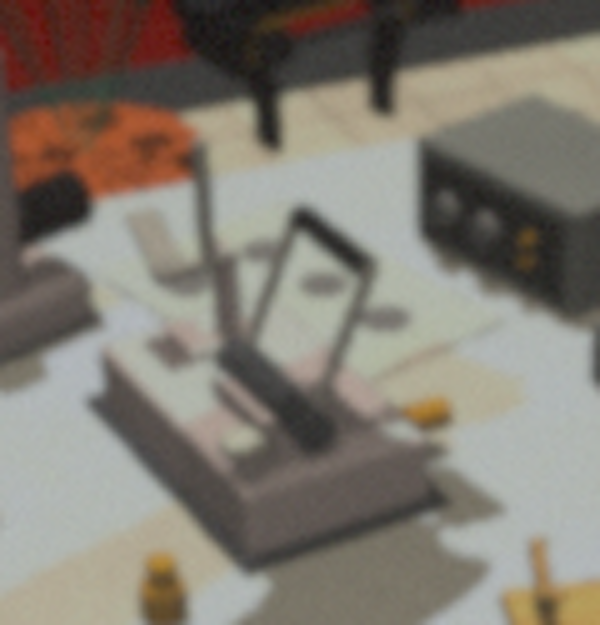

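View pics/wrist18.png

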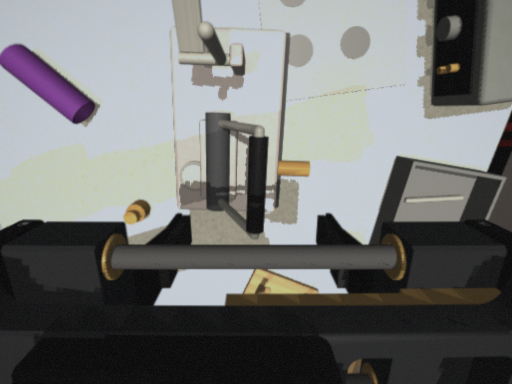

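Tab ≈1.6 rad and upright bar both show the catch open. The bar lies between the open fingers (wrist (257,185)). Descending and gripping.

>>> carry_out(increments="0 0 1 0.001 0 0.021 0.087; 0 0 1.5 0.002 0.001 0.043 0.087; 0 0 2 0.003 0.001 0.064 0.087; 0 0 2.5 0.003 0.002 0.086 0.087; 0 0 3 0.003 0.002 0.107 0.087")

```text
time: 21.85
ee_pos: [0.5545, 0.2377, 0.168]
eef_rot: [0.998, 0.067, 0.006, -0.0]
ft_force: [0.4, 0.2, 1.8]
width: 0.0871
```

>>> carry_out(increments="0 0 0 0 0 0 0.05; 0 0 0 0 0 0 0.03; 0 0 0 0 0 0 0.012; 0 0 0 0 0 0 0.012; 0 0 0 0 0 0 0.012", squeeze=12)

```text
time: 22.48
ee_pos: [0.5546, 0.2378, 0.1683]
eef_rot: [0.998, 0.067, 0.006, -0.0]
ft_force: [0.2, 0.2, 0.2]
width: 0.0452
```

```bash
python3 - <<'E'
from ikb import *
st(); p0,R0,s=pose(); print("valve frame tcp",(RV.T@(p0-V0)).round(4))
for n in ["side"]:
    p,d=r.camera(n); cv2.imwrite(f"pics/{n}19.png",cv2.resize(p[90:215,190:310],None,fx=5,fy=5,interpolation=cv2.INTER_CUBIC))
E
```

```text
t 22.48 q [-0.679  0.31   0.24   1.617 -0.074  1.212 -0.291] p [0.5546 0.2378 0.1683] z [ 0.011  0.002 -1.   ] x [0.991 0.134 0.012] F [0.2 0.2 0.2] w 0.0452
valve frame tcp [ 0.0409 -0.0473  0.1683]
```

View pics/side19.png

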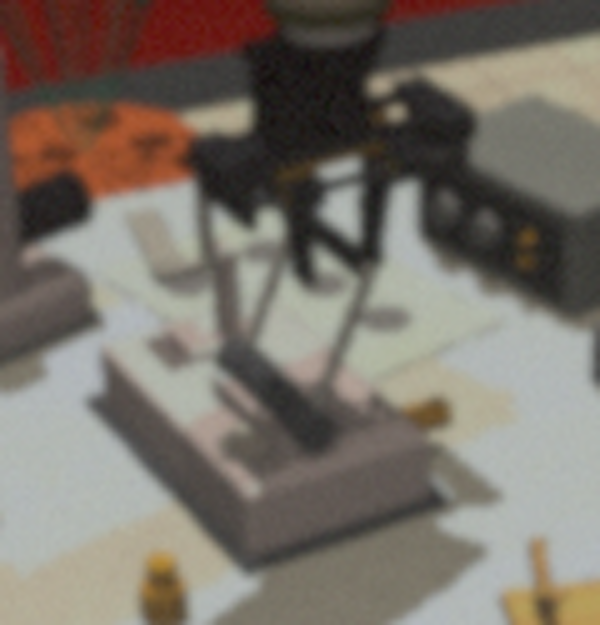

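>>> carry_out(increments="0 0 0 0 0 0 0.012; 0 0 0 0 0 0 0.012; 0 0 0 0 0 0 0.012; 0 0 0 0 0 0 0.012; 0 0 0 0 0 0 0.012", squeeze=12)

```text
time: 23.15
ee_pos: [0.5546, 0.2378, 0.1682]
eef_rot: [0.998, 0.067, 0.006, -0.0]
ft_force: [0.6, 0.4, 0.0]
width: 0.0176
```

```bash
python3 - <<'E'
from ikb import *
st(); p0,R0,s=pose(); v=RV.T@(p0-V0); print("valve frame tcp",v.round(4))
hx=-.0105
for th in (.25,0,-.2,-.35,-.46,-.5):
    go(W([hx+.12*np.sin(th),v[1],.08+.12*np.cos(th)]),leverR(0,1)) if th in (.25,-.0,-.2) else None
R0m=R0.as_matrix()
for th in (.3,.2,.1,0,-.1,-.2,-.3,-.4,-.46,-.5):
    tgt=W([hx+.12*np.sin(th),v[1],.08+.12*np.cos(th)-.0]); g=p0-R0m[:,2]*r.pinch_z; print(th,(R0m.T@(tgt-g)).round(4))
E
```

```text
t 23.15 q [-0.679  0.311  0.24   1.617 -0.074  1.212 -0.291] p [0.5546 0.2378 0.1682] z [ 0.011  0.001 -1.   ] x [0.991 0.134 0.011] F [0.6 0.4 0. ] w 0.0176
valve frame tcp [ 0.0408 -0.0473  0.1682]
turn [ 0.  -0.7  0.4] shift [-0.0216 -0.0001 -0.0097] rows 0.4
  row 1 [ 0.  -0.1  0.1] [-0.004 -0.    -0.002]
  row 2 [ 0.  -0.3  0.2] [-0.009 -0.    -0.004]
  row 3 [ 0.  -0.4  0.2] [-0.013 -0.    -0.006]
  row 4 [ 0.  -0.5  0.3] [-0.017 -0.    -0.008]
  row 5 [ 0.  -0.7  0.4] [-0.022 -0.    -0.01 ]
turn [ 0.  -0.7  0.4] shift [-0.0512 -0.0003 -0.0137] rows 0.8
  row 1 [ 0.  -0.1  0.1] [-0.01  -0.    -0.003]
  row 2 [ 0.  -0.3  0.2] [-0.02  -0.    -0.005]
  row 3 [ 0.  -0.4  0.2] [-0.031 -0.    -0.008]
  row 4 [ 0.  -0.5  0.3] [-0.041 -0.    -0.011]
  row 5 [ 0.  -0.7  0.4] [-0.051 -0.    -0.014]
turn [ 0.  -0.7  0.4] shift [-0.0751 -0.0005 -0.0116] rows 1.2
  row 1 [ 0.  -0.1  0.1] [-0.015 -0.    -0.002]
  row 2 [ 0.  -0.3  0.2] [-0.03  -0.    -0.005]
  row 3 [ 0.  -0.4  0.2] [-0.045 -0.    -0.007]
  row 4 [ 0.  -0.5  0.3] [-0.06  -0.    -0.009]
  row 5 [ 0.  -0.7  0.4] [-0.075 -0.001 -0.012]
0.3 [-0.0156 -0.0001 -0.008 ]
0.2 [-0.0272 -0.0002 -0.0111]
0.1 [-0.039  -0.0003 -0.013 ]
0 [-0.051  -0.0003 -0.0137]
-0.1 [-0.063  -0.0004 -0.0133]
-0.2 [-0.0748 -0.0005 -0.0116]
-0.3 [-0.0865 -0.0006 -0.0088]
-0.4 [-0.0978 -0.0007 -0.0048]
-0.46 [-0.1044 -0.0007 -0.0019]
-0.5 [-0.1087 -0.0007  0.0003]
```

>>> carry_out(increments="0 0 0 -0.008 0 -0.004 0.012; 0 0 0 -0.016 0 -0.008 0.012; 0 0 0 -0.027 0 -0.011 0.012; 0 0 0 -0.039 0 -0.013 0.012; 0 0 0 -0.051 0 -0.0137 0.012")

```text
time: 23.78
ee_pos: [0.5047, 0.2314, 0.1832]
eef_rot: [0.998, 0.067, 0.008, -0.001]
ft_force: [6.3, 2.4, 4.7]
width: 0.0176
```

```bash
python3 - <<'E'
from ikb import *
st(); p0,R0,s=pose(); v=RV.T@(p0-V0); print("valve frame tcp",v.round(4)); R0m=R0.as_matrix(); hx=-.0105
for th in (-.1,-.2,-.3,-.4,-.46,-.5):
    tgt=W([hx+.12*np.sin(th),-.047,.08+.12*np.cos(th)]); g=p0-R0m[:,2]*r.pinch_z; print(th,(R0m.T@(tgt-g)).round(4))
p,d=r.camera("side"); cv2.imwrite(f"pics/side20.png",cv2.resize(p[90:215,190:310],None,fx=5,fy=5,interpolation=cv2.INTER_CUBIC))
E
```

```text
t 23.77 q [-0.716  0.189  0.227  1.729 -0.041  1.212 -0.344] p [0.5047 0.2314 0.1832] z [ 0.016  0.004 -1.   ] x [0.991 0.134 0.016] F [6.3 2.4 4.7] w 0.0176
valve frame tcp [-0.0094 -0.0472  0.1832]
-0.1 [-0.0128 -0.0003  0.0023]
-0.2 [-0.0247 -0.0004  0.0039]
-0.3 [-0.0364 -0.0005  0.0067]
-0.4 [-0.0477 -0.0006  0.0106]
-0.46 [-0.0543 -0.0006  0.0135]
-0.5 [-0.0586 -0.0006  0.0157]
```

View pics/side20.png

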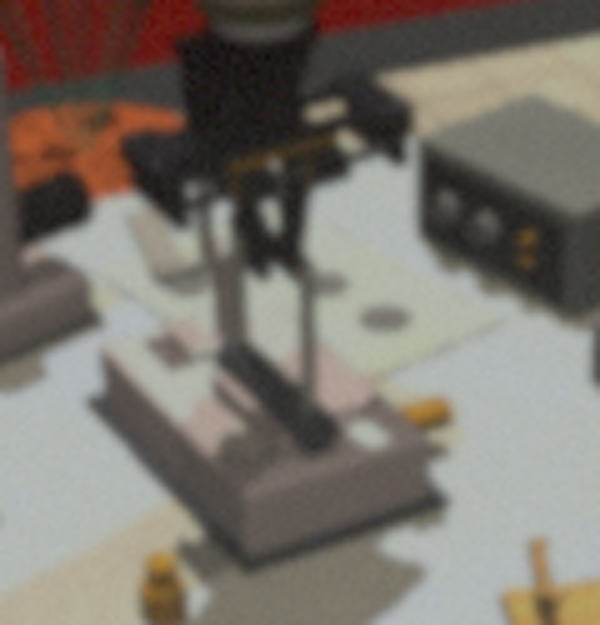

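The lever follows (arms upright at side (308,320)). Pulling the rest of the way.

>>> carry_out(increments="0 0 0 -0.013 0 0.0015 0.012; 0 0 0 -0.025 0 0.0035 0.012; 0 0 0 -0.037 0 0.0065 0.012; 0 0 0 -0.048 0 0.0105 0.012; 0 0 0 -0.0555 0 0.0135 0.012", squeeze=15)

```text
time: 24.45
ee_pos: [0.4503, 0.2247, 0.1709]
eef_rot: [0.998, 0.067, 0.01, -0.003]
ft_force: [15.8, 3.0, 11.1]
width: 0.0174
```

```bash
python3 - <<'E'
from ikb import *
st(); p0,R0,s=pose(); v=RV.T@(p0-V0); print("valve frame tcp",v.round(4)); g=RV.T@(p0-R0.as_matrix()[:,2]*r.pinch_z-V0); th=np.arctan2(g[0]+.0105,g[2]-.08); print("lever",.44-th)
for n in ("side","scene"):
    p,d=r.camera(n); x,y=(190,90) if n=="side" else (280,60); cv2.imwrite(f"pics/{n}21.png",cv2.resize(p[y:y+125,x:x+120],None,fx=5,fy=5,interpolation=cv2.INTER_CUBIC))
E
```

```text
t 24.45 q [-0.75   0.08   0.202  1.875 -0.012  1.167 -0.408] p [0.4503 0.2247 0.1709] z [ 0.02   0.006 -1.   ] x [0.991 0.135 0.021] F [15.8  3.  11.1] w 0.0174
valve frame tcp [-0.0643 -0.047   0.1709]
lever 0.898758786217057
```

View pics/side21.png

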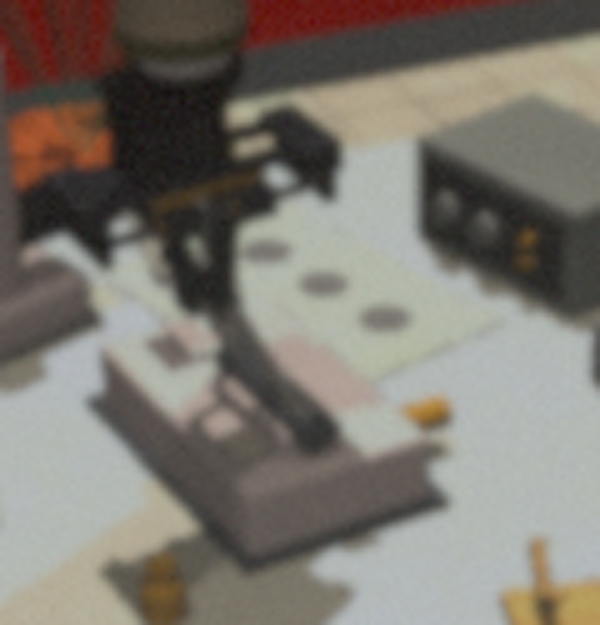

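>>> carry_out(increments="0 0 0 -0.003 0 0.001 0.012; 0 0 0 -0.003 0 0.001 0.012; 0 0 0 -0.003 0 0.001 0.012; 0 0 0 -0.003 0 0.001 0.012; 0 0 0 -0.003 0 0.001 0.012")

```text
time: 25.18
ee_pos: [0.4506, 0.2247, 0.1714]
eef_rot: [0.998, 0.067, 0.014, -0.004]
ft_force: [17.4, 4.9, -6.4]
width: 0.0176
```

```bash
python3 - <<'E'
from ikb import *
st(); p0,R0,s=pose(); g=RV.T@(p0-R0.as_matrix()[:,2]*r.pinch_z-V0); th=np.arctan2(g[0]+.0105,g[2]-.08); print("lever",.44-th)
for n in ("scene","side"):
    p,d=r.camera(n); f=dict(p=p,d=d,E=r.camera_model(n)["extrinsics"]); cylfit(n,f,.03,.135,[.572,-.256]); cv2.imwrite(f"pics/{n}22.png",p)
    vv,uu=np.mgrid[0:384,0:512];uv=np.c_[uu.ravel(),vv.ravel()];P=depthpts(n,uv,d,f["E"]);q=(P-V0)@RV
    m=(d.ravel()>0)&(q[:,0]>-.042)&(q[:,0]<-.02)&(q[:,1]>.088)&(q[:,1]<.15)&(q[:,2]>.125)&(q[:,2]<.2); T=q[m]
    if len(T)>8: print(n,"catch",1.6-(np.arctan(np.polyfit(T[:,1],T[:,2],1)[0])-.5),len(T))
st()
E
```

```text
t 25.18 q [-0.751  0.074  0.202  1.88  -0.009  1.16  -0.412] p [0.4506 0.2247 0.1714] z [ 0.028  0.009 -1.   ] x [0.991 0.134 0.029] F [17.4  4.9 -6.4] w 0.0176
lever 0.8956636168206721
scene n 29 inl 29 axis@z 0.083 [ 0.5724 -0.2533] slope [-0.022  0.028] z range [0.0808 0.0825 0.1348 0.1349] med res 0.0002
scene catch 1.6027911032781432 21
side n 425 inl 422 axis@z 0.083 [ 0.5736 -0.2533] slope [-0.002 -0.001] z range [0.0302 0.0309 0.1346 0.135 ] med res 0.001
side catch 1.6837963989963964 19
t 25.27 q [-0.751  0.074  0.202  1.88  -0.009  1.16  -0.412] p [0.4506 0.2248 0.1714] z [ 0.028  0.009 -1.   ] x [0.991 0.134 0.029] F [16.7  4.6 -6.6] w 0.0174
```

View pics/scene22.png

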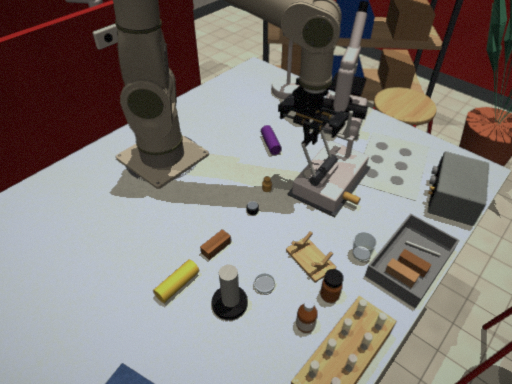

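The beaker stands on its peg at (229,290), the bystanders are where they were, and the lever is held at its stop. Handing in.

```bash
python3 - <<'E'
from bench import r
print(r.close_job())
E
```

```text
the job is handed in; nothing more can be done
None
```

I handed the job in at about 25 s of the 64 s allowed. The beaker is on its peg, the catch is open and the fingers are holding the lever at its stop; `close_job` gives no verdict.

- **Beaker:** I gripped it across its sides, turned it mouth down and set it over the peg, then let go. The first descent failed. The arm ran into a joint limit, came down about 12 mm off and the rim rested on the peg tip at about 8 N, so I lifted off and came in again from the right-hand side. The set-down pressed the seat with about 36 N before release. The last side view puts the beaker axis at (0.5736, -0.2533), about 3 mm from the peg, upright within 0.01 rad. The scene camera agrees on position to about 1 mm; its tilt of about 0.035 rad rests on only 29 points.
- **Catch:** I pushed the tab to its stop with closed fingers. The force on the wrist reached about 60 N at the stop, within the 120 N limit. Once it was open, three views put it between 1.59 and 1.64 rad. In the last check the scene camera gave 1.60 and the side camera 1.68, which is past the stop; that side reading came from only 19 points.
- **Lever:** The fingers grip the bar at 15 N. The hand's position gives a lever angle of about 0.896 rad, and the arm still pulls with about 17 N, more than the spring's 8 N.
- **Other things:** In the last picture the bystanders look to be where they started; I did not measure them.

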